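# Torque the printer nozzle with a click wrench

## Robot

A 6-joint arm with a two-finger parallel gripper is mounted at the origin on the work surface. World frame = base frame: x ahead of the robot, y to its left, z up, the work surface at z = 0. Lengths are in m, angles in rad, forces in N, time in s.
With the tool pointing down it reaches from about 0.325 to 0.925 m from the base axis. Payload 3.1 kg.
Tool frame: the origin (TCP) lies midway between the tips of the shut fingers; the grasp point (between the pads) lies 19 mm behind it; z points along the fingers, y is the direction in which the jaws open and shut (so a half turn about z gives the same grasp; the last joint's range is limited). The gripper opens to 85 mm and grips with 20 to 120 N. Pads are 22 mm wide; open, the fingers measure 114 mm over their backs; the gripper's body (76 mm by 85 mm) begins 54 mm behind the grasp point. The pads swing forward as they close: fully open they stand 13 mm farther back than shut.
Start: joints at [1.236, 0.217, 1.613, -0, 1.311, -0.112], TCP at [0.138, 0.61, 0.231] pointing down, gripper open.
Joint ranges: [-2.75, 2.75], [-0.78, 2.1], [0.31, 2.55], [-1.13, 4.27], [0.13, 2.63], [-2.58, 2.58]. Speed limits (rad/s): [2.79, 2.79, 3.14, 3.14, 3.14, 3.14].

## Interface

Orientations are given as a unit quaternion [x, y, z, w].
In Python, from station import arm, optics gives the robot as it stands.
- The arm moves only by the shell command python3 -m crank 'ROWS' [FORCE]. ROWS is a JSON object of lists of equal length, an entry for each row: "gripper": the gripper's target within -1 to 1 (fully open at 1, half-way at 0, shut at -1); "offset": the shift along the tool's x, y, z in m, a list of three; "delta_rot": the turn, a rotation vector about the tool's x, y, z in rad, a list of three. A call has 1 to 12 rows; each row shifts and turns the commanded pose from where the row before left it, along the tool's axes as they then stand; what a row does not reach is not made up. A row lasts 1/10 s, in which the tool goes at most 50 mm and 8.59 degrees, less where a joint would pass 70% of its speed; a pose out of reach is approached as far as the arm can. A call with a gripper value outside its range is refused whole. The fingers move at their own pace and stop on an object; FORCE is the grip in N (left out, the last holds). Time passes only in rows, so rows that do not move let the fingers close. It gives the time, the measured TCP pose, the force and the opening at its end, in the units of the state.
- arm.sense(): the state, without advancing time (a new reading comes with each control period).
- optics.grab_frame(name): name is "side" or "top"; returns a dict with "pixels" (480x640x3 uint8, blue, green, red), "depth" (480x640 float32, m along the optical axis (not along the pixel's ray), 0 where there is no reading), "fx", "fy", "cx", "cy" (pixels), "k1" (the pictures are not rectified: a ray, as slopes to the right and down, at radius r is drawn at 1 + k1 r^2 times it, then the intrinsics apply), "R" (3x3) and "t" (3): a world point X has camera coordinates R X + t. Camera axes: x right, y down, z forward; pixel columns grow to the right and rows downward; lengths in m; the calibration is good to about 2 mm. A picture is of the moment at which its call begins.
- arm.sign_off(): hands the job in, once; it reports no verdict.
The state is a dict: "clock": time; "joints": joint angles; "dq": joint speeds; "joint_efforts": joint torques, N m; "position": TCP position; "tool_rot": TCP orientation; "ft_force": force on the tool from outside, world axes, zero at the start; "torque": the same for the moment, N m; "opening": finger opening in m.
Only numpy, scipy, OpenCV 4.12 (cv2) and the standard library are available. Lean on these libraries where they do the work, as an engineer would, in place of code of your own. Each camera call takes 0.05 s, during which the arm holds its last target.

## Task

Tighten the big brass nozzle on the hot-end stand: set the click wrench's square socket fully down over the nozzle's square, turn it clockwise (seen from above) until the wrench gives with a felt click, and stop at once without pushing the handle on past the click. Then lift the wrench off and lay it gently, flat, back on the grey tool mat, let go, and leave the bin, the vase and the scraper where they are.

Things in the scene. Friction and masses are not known exactly. Their poses are not given: they have to be found in the camera images.
- wrench_grip (a point): Centre of the click wrench's black grip, a bar 26 mm wide, 28 mm tall, 100 mm long with an orange end cap; half-way up, 14 mm above the wrench's underside. x axis along the handle towards the head, z up. The drive axis lies 110 mm off along +x. Loose, about 0.35 kg, lies flat on the mat; balance point about 25 mm from here towards the head.
- wrench_socket (a point): Centre of the wrench's dark square socket, on its drive axis at the head's underside: a square through-hole 28 mm wide, sides parallel and square to the handle, in a steel ring head of 68 mm diameter, 22 mm tall, underside flush with the grip's. x axis along the handle, away from the grip; the handle stays in line with it until the click.
- wrench: The click wrench, 202 mm long; origin as point wrench_socket. Turned clockwise it holds rigid to about 1 N m about the drive axis (9 N sideways at the grip centre). Then the handle gives: the torque falls steadily, to two thirds at 0.05 rad of handle travel, one third at 0.10. The click counts from 0.03 rad (3 mm at the grip); past 0.13 is too far, and it flops over. Eased off before, it springs back.
- nozzle_seat (a point): Middle of the foot of the brass nozzle's square, on the flat top of the aluminium heater block (50 mm square, 75 mm above the table, on a fixed stand with a 110 mm square base). x and y axes normal to the square's flats, z up. The square is 24 mm wide, 12 mm high. A fully seated wrench rests on the block, its underside at this height.
- nozzle_tip (a point): Tip of the nozzle's cone, 27 mm above nozzle_seat; a bevel from 12 to 16 mm above the seat leads onto the square. The nozzle starts loose: it turns clockwise (seen from above) against light friction, 0.12 N m, by an unknown 0.2 to 0.7 rad, then comes up solid. Handle and nozzle have up to 0.18 rad of play either way.
- mat: Grey tool mat, fixed, 360 mm (x) by 170 mm (y), 3 mm thick; origin at the middle of its underside, on the table, so its top is 3 mm above this point.
- bin: Red open parts bin with spare nozzles, 100 x 70 x 28 mm, loose; origin at the middle of its underside. A bystander.
- vase: Orange printed vase, 60 mm diameter, 50 mm tall, loose; origin at the middle of its underside. A bystander.
- scraper: Scraper with a green handle, 200 mm long along its x axis, 20 mm tall, blade 65 mm wide, lying flat, loose; origin at the middle of its underside. A bystander.
Things that resemble listed ones, but are neither listed nor needed, are in the scene too. What is shaped like the wrench but blue or brown is not meant.

How it is judged:
By the outcome, as a careful person would: the job done as asked, in the order asked, and still so for the second after the job is handed in, with the robot touching nothing.
It also fails if it takes over 72 s, if anything falls off the work surface, if the arm or the gripper's body presses on something with over 40 N, if the wrist force passes 120 N, or if a joint passes its speed limit or range.

## Working session

There is one attempt and no reset: what is moved stays moved. The work goes in short steps, Python scripts to look and compute and a shell command to move; the robot and the scene stay as the last step left them, time stands still between calls to the robot, and variables do not carry over. Pictures are saved under pics/ and viewed, and the job is handed in when it is done.

```bash
ls; mkdir -p pics
python3 - <<'E'
from station import arm, optics
import cv2
print(arm.sense())
for n in("top","side"):
    f=optics.grab_frame(n); cv2.imwrite(f"pics/{n}0.png",f["pixels"])
    print(n,{k:f[k] for k in("fx","fy","cx","cy","k1","R","t")})
E
```

```text
pics
{'clock': 0.0, 'joints': array([ 1.23581689e+00,  2.17715981e-01,  1.61491808e+00, -5.39743073e-05,
        1.31126684e+00, -1.12172518e-01]), 'dq': array([0.00021645, 0.00123387, 0.00034597, 0.00039439, 0.00025971,
       0.00020017]), 'joint_efforts': array([-5.16407636e-05, -3.96854067e+01, -3.03851330e+01, -2.17365675e-05,
        9.75010655e-03,  2.17396362e-06]), 'position': array([0.13781833, 0.60879773, 0.23000031]), 'tool_rot': array([ 1.11166183e-01,  9.93801161e-01, -1.13118097e-03, -2.30463881e-04]), 'ft_force': array([-0.83619669, -0.36442572, -0.22112568]), 'torque': array([-0.02708528,  0.06920738, -0.00147407]), 'opening': 0.085325415231026}
top {'fx': 442.2803003918572, 'fy': 442.2803003918572, 'cx': 314.63509422866315, 'cy': 240.91356006724686, 'k1': -0.06043918292970702, 'R': array([[ 0.01065974, -0.99990139, -0.00914262],
       [-0.98558914, -0.00896264, -0.16891924],
       [ 0.16882064,  0.0108115 , -0.98558749]]), 't': array([-0.12353283,  0.48314043,  1.05726377])}
side {'fx': 477.8267797859921, 'fy': 477.8267797859921, 'cx': 321.8594252601645, 'cy': 235.38215567313, 'k1': 0.0013729137395564238, 'R': array([[ 0.99540208, -0.09505633, -0.01178932],
       [-0.07972705, -0.75401417, -0.65200171],
       [ 0.05308758,  0.64994378, -0.75812584]]), 't': array([-0.5039964 , -0.00827673,  1.3376117 ])}
```

View pics/top0.png

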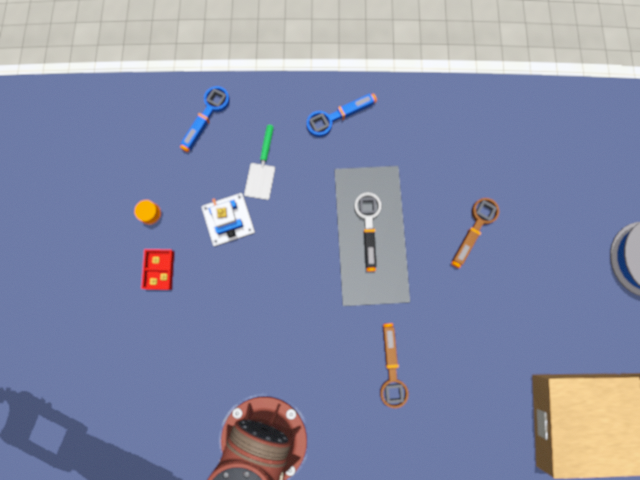

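View pics/side0.png

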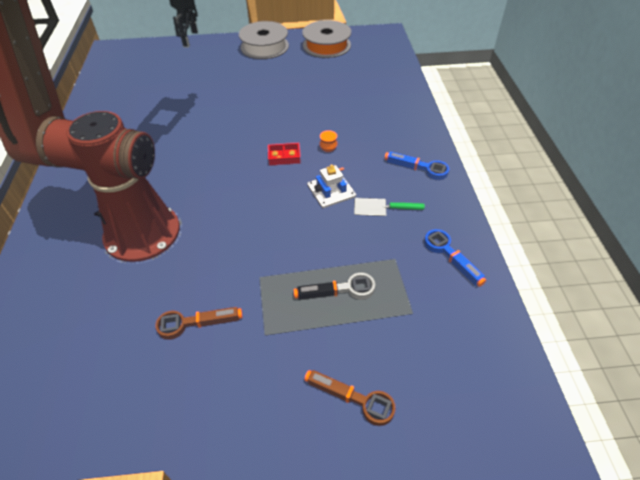

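```bash
cat > h.py <<'E'
import cv2,numpy as np
from station import arm,optics
def cam(f):
    K=np.array([[f["fx"],0,f["cx"]],[0,f["fy"],f["cy"]],[0,0,1]]);D=np.array([f["k1"],0,0,0,0.])
    return K,D,np.array(f["R"]),np.array(f["t"])
def ray(f,uv,z):
    K,D,R,t=cam(f)
    p=cv2.undistortPoints(np.array(uv,float).reshape(-1,1,2),K,D).reshape(-1,2)
    d=np.c_[p,np.ones(len(p))]@R; c=-R.T@t
    s=(np.asarray(z)-c[2])/d[:,2]
    return c+d*s[:,None]
def rays(f,uv):
    K,D,R,t=cam(f)
    p=cv2.undistortPoints(np.array(uv,float).reshape(-1,1,2),K,D).reshape(-1,2)
    d=np.c_[p,np.ones(len(p))]@R; return -R.T@t,d/np.linalg.norm(d,axis=1)[:,None]
def proj(f,X):
    K,D,R,t=cam(f)
    return cv2.projectPoints(np.array(X,float).reshape(-1,1,3),cv2.Rodrigues(R)[0],t,K,D)[0].reshape(-1,2)
def cloud(f):
    v,u=np.mgrid[:480,:640]; K,D,R,t=cam(f)
    p=cv2.undistortPoints(np.c_[u.ravel(),v.ravel()].astype(float).reshape(-1,1,2),K,D).reshape(-1,2)
    P=np.c_[p,np.ones(len(p))]*f["depth"].reshape(-1,1)
    return ((P-t)@R).reshape(480,640,3)
def crop(f,x,y,w,h,s,name):
    cv2.imwrite(f"pics/{name}.png",cv2.resize(f["pixels"][y:y+h,x:x+w],None,fx=s,fy=s,interpolation=cv2.INTER_CUBIC))
E
python3 - <<'E'
from h import *
a=optics.grab_frame("top");b=optics.grab_frame("side")
crop(a,335,160,80,120,5,"tw");crop(a,190,180,80,70,8,"tn");crop(b,285,255,110,60,7,"sw");crop(b,295,150,70,60,9,"sn")
for f,uv in((a,[(370,250),(368,206),(222,213)]),(b,[(318,289),(361,285),(332,170)])):
    C=cloud(f)
    for u,v in uv: print(u,v,C[v,u].round(4))
C=cloud(a); print(C[300,380],C[180,350], C[400,100])
E
```

```text
370 250 [ 0.4645 -0.2572  0.0292]
368 206 [ 0.584  -0.2562  0.0039]
222 213 [0.5419 0.1043 0.0904]
318 289 [ 0.4723 -0.2606  0.0294]
361 285 [ 0.5827 -0.2421  0.0036]
332 170 [0.5461 0.1007 0.0903]
[ 0.34179418 -0.28492169 -0.00205213] [ 0.65448109 -0.20974469  0.00241391] [ 0.08433811  0.41229625 -0.00076756]
```

View pics/tw.png

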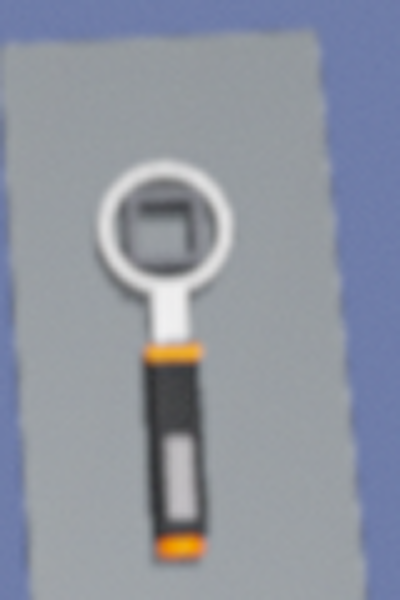

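View pics/tn.png

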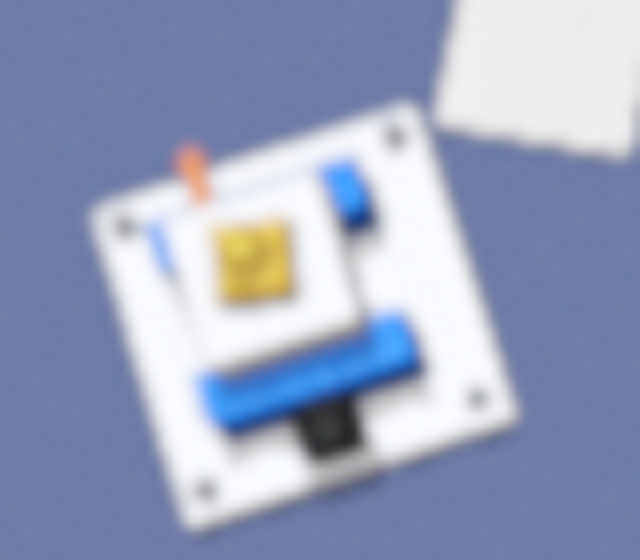

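View pics/sw.png

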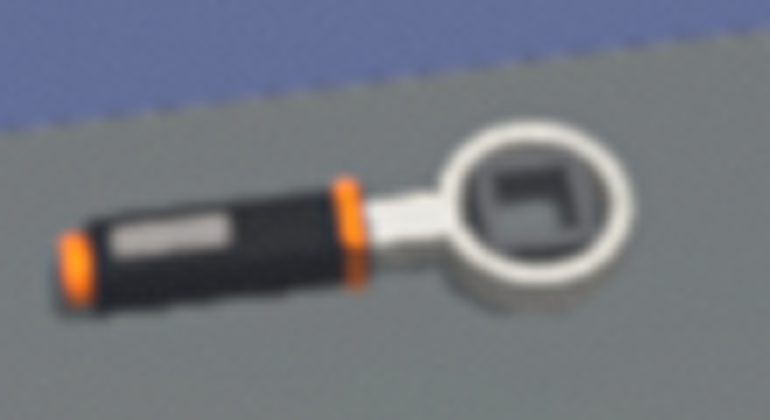

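View pics/sn.png

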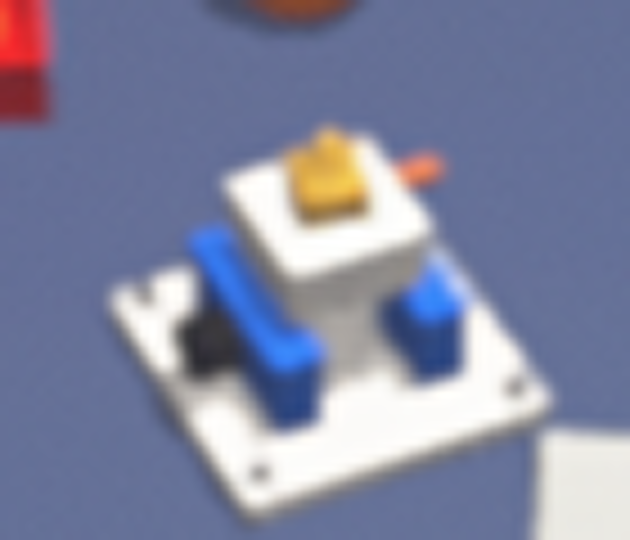

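Run:
```python
from h import *
fs={n:optics.grab_frame(n) for n in("top","side")}
roi={"top":dict(n=(205,195,245,228),w=(345,185,392,280)),"side":dict(n=(315,155,348,185),w=(285,262,392,312))}
tip={}
for n,f in fs.items():
    im=f["pixels"]; hsv=cv2.cvtColor(im,cv2.COLOR_BGR2HSV)
    print(n,"cam",(-np.array(f["R"]).T@f["t"]).round(3))
    def sub(m,r):
        o=np.zeros_like(m);x0,y0,x1,y1=r;o[y0:y1,x0:x1]=m[y0:y1,x0:x1];return o
    m=sub(cv2.inRange(hsv,(15,110,80),(35,255,255)),roi[n]["n"])
    c=max(cv2.findContours(m,cv2.RETR_EXTERNAL,cv2.CHAIN_APPROX_NONE)[0],key=cv2.contourArea)
    print(" brass rect",cv2.minAreaRect(c),cv2.boundingRect(c))
    for z in(.075,.087):
        P=ray(f,c.reshape(-1,2),z)[:,:2]*1000
        print("   z",z,cv2.minAreaRect(P.astype(np.float32)))
    # wrench ring: bright low-sat
    m=sub(cv2.inRange(hsv,(0,0,185),(180,50,255)),roi[n]["w"])
    cs=sorted(cv2.findContours(m,cv2.RETR_EXTERNAL,cv2.CHAIN_APPROX_NONE)[0],key=cv2.contourArea)[-2:]
    c=cs[-1]; P=ray(f,c.reshape(-1,2),.025)[:,:2]
    P=P[P[:,0]>0]
    # circle fit with trimming
    Q=P
    for _ in range(6):
        A=np.c_[2*Q,np.ones(len(Q))];s=np.linalg.lstsq(A,(Q**2).sum(1),rcond=None)[0];r=np.sqrt(s[2]+s[:2]@s[:2])
        d=np.abs(np.linalg.norm(P-s[:2],axis=1)-r);Q=P[d<0.0025]
    print(" ring",s[:2].round(4),r.round(4),len(Q),len(P))
    # black grip
    m=sub(cv2.inRange(hsv,(0,0,0),(180,255,75)),roi[n]["w"])
    cs=sorted(cv2.findContours(m,cv2.RETR_EXTERNAL,cv2.CHAIN_APPROX_NONE)[0],key=cv2.contourArea)
    print(" black",[cv2.boundingRect(c) for c in cs[-3:]])
    P=ray(f,cs[-1].reshape(-1,2),.031)[:,:2]*1000; print("  ",cv2.minAreaRect(P.astype(np.float32)))
    m=sub(cv2.inRange(hsv,(5,150,150),(20,255,255)),roi[n]["w"])
    for c in cv2.findContours(m,cv2.RETR_EXTERNAL,cv2.CHAIN_APPROX_NONE)[0]:
        M=cv2.moments(c)
        if M["m00"]>5: print("  orange",ray(f,[(M["m10"]/M["m00"],M["m01"]/M["m00"])],.029).round(4))
# mat corners
    m=cv2.inRange(hsv,(0,0,90),(180,60,175)); m=cv2.morphologyEx(m,cv2.MORPH_OPEN,np.ones((3,3)))
    C=[c for c in cv2.findContours(m,cv2.RETR_EXTERNAL,cv2.CHAIN_APPROX_NONE)[0]]
    for c in C:
        P=ray(f,c.reshape(-1,2),.003)[:,:2]*1000; (ce,sz,an)=cv2.minAreaRect(P.astype(np.float32))
        if 300<max(sz)<400: print("mat",ce,sz,an)
    # block-top cloud
    CL=cloud(f).reshape(-1,3); k=(np.abs(CL[:,2]-.075)<.003)&(np.hypot(CL[:,0]-.54,CL[:,1]-.1)<.06)
    print(" block top",cv2.minAreaRect((CL[k,:2]*1000).astype(np.float32)),k.sum())
    k=(CL[:,2]>.082)&(np.hypot(CL[:,0]-.54,CL[:,1]-.1)<.05); print(" nozzle pts",CL[k].mean(0).round(4),CL[k].max(0),k.sum())
```

```text
top cam [ 0.299 -0.131  1.123]
 brass rect ((221.5, 212.5), (7.0, 7.0), 90.0) (218, 209, 8, 8)
   z 0.075 ((546.7724609375, 109.06573486328125), (18.241531372070312, 17.23675537109375), 2.660382032394409)
   z 0.087 ((543.9340209960938, 106.31993103027344), (18.032615661621094, 17.039295196533203), 2.6603763103485107)
 ring [ 0.5727 -0.2534] 0.0377 17 91
 black [(374, 265, 1, 1), (364, 234, 10, 33)]
   ((464.4849548339844, -253.33551025390625), (22.604501724243164, 81.04243469238281), 89.52155303955078)
  orange [[ 0.418  -0.2582  0.029 ]]
  orange [[ 0.5142 -0.2556  0.029 ]]
mat (511.38232421875, -263.2288513183594) (361.3703918457031, 171.64022827148438) 3.4699296951293945
 block top ((545.14013671875, 107.94357299804688), (47.70906448364258, 50.083580017089844), 20.181785583496094) 243
 nozzle pts [0.5441 0.1073 0.0911] [0.55753603 0.11976501 0.10340727] 94
side cam [ 0.43  -0.924  1.003]
 brass rect ((330.7059020996094, 169.32354736328125), (8.246211051940918, 6.5484619140625), 75.96376037597656) (327, 165, 8, 9)
   z 0.075 ((544.5532836914062, 122.03065490722656), (19.335371017456055, 35.31566619873047), 3.5903656482696533)
   z 0.087 ((543.0715942382812, 108.50677490234375), (19.085203170776367, 34.85887145996094), 3.5903000831604004)
 ring [ 0.5714 -0.2513] 0.0369 20 87
 black [(356, 279, 11, 7), (298, 283, 36, 17)]
   ((464.34088134765625, -266.34136962890625), (87.63605499267578, 37.67246627807617), 3.7454473972320557)
  orange [[ 0.4168 -0.2657  0.029 ]]
  orange [[ 0.5135 -0.2542  0.029 ]]
mat (510.4024353027344, -262.68988037109375) (360.42327880859375, 171.34811401367188) 3.483577013015747
 block top ((542.7608032226562, 108.45484924316406), (49.59659194946289, 53.131431579589844), 20.079553604125977) 121
 nozzle pts [0.5426 0.1048 0.0894] [0.5555884  0.11809119 0.10420807] 66
```

```bash
cat > m.py <<'E'
from h import *
def avg(n,k=4):
    fs=[optics.grab_frame(n) for _ in range(k)]; f=dict(fs[0]); f["img"]=np.mean([x["pixels"].astype(float) for x in fs],0); return f
def big(f,r,s=8):
    x0,y0,x1,y1=r
    b=cv2.resize(f["img"][y0:y1,x0:x1].astype(np.float32),None,fx=s,fy=s,interpolation=cv2.INTER_CUBIC)
    return np.clip(b,0,255).astype(np.uint8)
def back(c,r,s=8):
    c=np.asarray(c,float).reshape(-1,2); return (c+.5)/s-.5+np.array(r[:2])
def largest(m): return max(cv2.findContours(m,cv2.RETR_EXTERNAL,cv2.CHAIN_APPROX_NONE)[0],key=cv2.contourArea)
E
python3 - <<'E'
from m import *
roi={"top":dict(n=(205,195,245,228),w=(345,185,392,280)),"side":dict(n=(315,155,348,185),w=(285,262,392,312))}
for n in("top","side"):
    f=avg(n); print(n)
    r=roi[n]["w"]; b=big(f,r); hsv=cv2.cvtColor(b,cv2.COLOR_BGR2HSV)
    m=cv2.inRange(hsv,(0,0,190),(180,60,255)); c=largest(m); hull=c
    P=ray(f,back(c,r),.025)[:,:2]
    Q=P[P[:,0]>.55]
    for _ in range(10):
        A=np.c_[2*Q,np.ones(len(Q))];s=np.linalg.lstsq(A,(Q**2).sum(1),rcond=None)[0];R=np.sqrt(s[2]+s[:2]@s[:2])
        d=np.abs(np.linalg.norm(P-s[:2],axis=1)-R);Q=P[d<0.002]
    print(" ring",s[:2].round(4),R.round(4),len(Q),len(P),"cx",cv2.boundingRect(c))
    o=b.copy();cv2.drawContours(o,[c],-1,(0,0,255),1)
    m=cv2.inRange(hsv,(3,140,140),(25,255,255))
    for cc in cv2.findContours(m,cv2.RETR_EXTERNAL,cv2.CHAIN_APPROX_NONE)[0]:
        if cv2.contourArea(cc)<200: continue
        cv2.drawContours(o,[cc],-1,(255,0,0),1)
        P=ray(f,back(cc,r),.031)[:,:2]*1000;print(" or",cv2.minAreaRect(P.astype(np.float32)))
    m=cv2.inRange(hsv,(0,0,0),(180,255,95)); cc=largest(m);cv2.drawContours(o,[cc],-1,(0,255,0),1)
    P=ray(f,back(cc,r),.031)[:,:2]*1000;print(" bl",cv2.minAreaRect(P.astype(np.float32)))
    cv2.imwrite(f"pics/w_{n}.png",cv2.resize(o,None,fx=.75,fy=.75))
    r=roi[n]["n"]; b=big(f,r,16); hsv=cv2.cvtColor(b,cv2.COLOR_BGR2HSV)
    m=cv2.inRange(hsv,(12,95,60),(40,255,255)); cc=largest(m); o=b.copy();cv2.drawContours(o,[cc],-1,(0,0,255),1)
    for z in (.075,.087): print(" nz",z,cv2.minAreaRect((ray(f,back(cc,r,16),z)[:,:2]*1000).astype(np.float32)))
    cv2.imwrite(f"pics/n_{n}.png",o)
E
```

```text
top
 ring [ 0.5818 -0.2531] 0.0341 547 759 cx (78, 58, 214, 294)
 or ((417.29541015625, -257.8941345214844), (11.440372467041016, 22.1541805267334), 5.708603382110596)
 or ((513.8396606445312, -254.89447021484375), (8.336006164550781, 26.000974655151367), 2.953402280807495)
 bl ((465.5019226074219, -255.64645385742188), (86.18966674804688, 26.5460262298584), 2.4871368408203125)
 nz 0.075 ((546.9270629882812, 109.38044738769531), (21.84899139404297, 20.48933219909668), 7.307695388793945)
 nz 0.087 ((544.0868530273438, 106.63105010986328), (21.598737716674805, 20.254615783691406), 7.307667255401611)
side
 ring [ 0.5797 -0.2516] 0.0333 526 726 cx (417, 86, 301, 179)
 or ((416.9244384765625, -266.87054443359375), (27.45514488220215, 10.959518432617188), 86.77810668945312)
 or ((513.0575561523438, -255.4276580810547), (30.49408721923828, 9.342633247375488), 88.9805679321289)
 bl ((459.4220886230469, -266.0708923339844), (102.25289154052734, 43.195640563964844), 2.249851942062378)
 nz 0.075 ((544.4447631835938, 122.07817840576172), (23.283588409423828, 39.224971771240234), 7.261212348937988)
 nz 0.087 ((542.9645385742188, 108.55370330810547), (22.982452392578125, 38.717620849609375), 7.261141777038574)
```

```bash
python3 -c "
import cv2,numpy as np
for n in('w_top','w_side','n_top','n_side'): print(n,cv2.imread(f'pics/{n}.png').shape)"
```

```text
w_top (570, 282, 3)
w_side (300, 642, 3)
n_top (528, 640, 3)
n_side (480, 528, 3)
```

View pics/w_top.png

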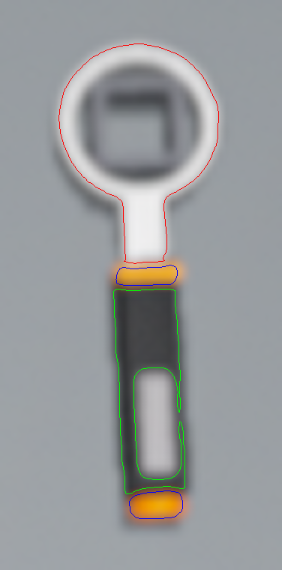

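View pics/n_top.png

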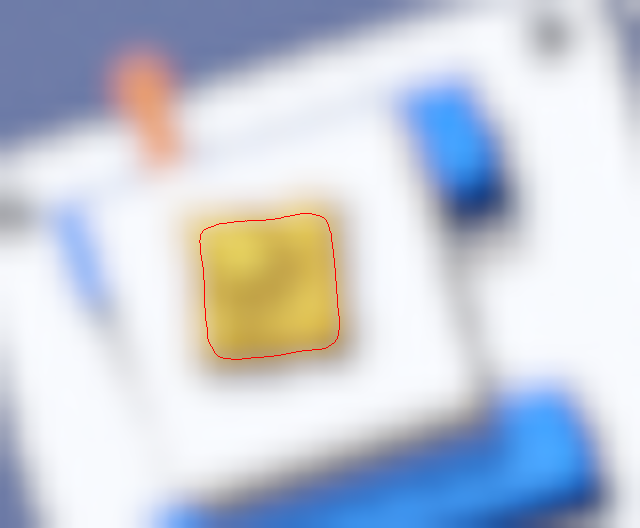

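View pics/n_side.png

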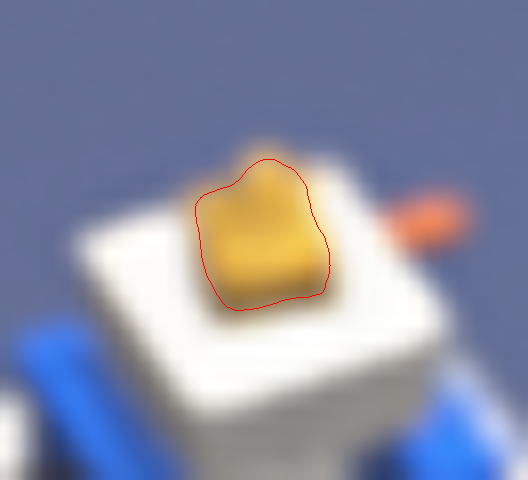

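```bash
cat > nav.py <<'E'
from h import *
from scipy.spatial.transform import Rotation as Ro
import sys
def st():
    s=arm.sense(); R=Ro.from_quat(s["tool_rot"]); M=R.as_matrix()
    az=np.degrees(np.arctan2(M[1,0],M[0,0]))%360
    return s,R,az
def go(p,azd=None):
    """offset in tool frame (before turning) and turn about tool x,y,z to reach TCP p, tool x azimuth azd, pointing down"""
    s,R,az=st(); azd=az if azd is None else azd; a=np.radians(azd)
    T=Ro.from_matrix(np.array([[np.cos(a),np.sin(a),0],[np.sin(a),-np.cos(a),0],[0,0,-1]]))
    print("t %.1f pos"%s["clock"],s["position"].round(4),"az %.2f"%az,"open %.4f"%s["opening"],"F",s["ft_force"].round(2),"M",s["torque"].round(3),"q6 %.2f"%s["joints"][5])
    d=np.array(p)-s["position"]
    print("off now-frame",R.inv().apply(d).round(4)," off target-frame",T.inv().apply(d).round(4)," rot",(R.inv()*T).as_rotvec().round(4))
if __name__=="__main__":
    v=[float(x) for x in sys.argv[1:]]; go(v[:3],v[3] if len(v)>3 else None)
E
python3 nav.py 0.48 0.2 0.231 182.6
python3 - <<'E'
from h import *
for n in("top","side"):
    f=optics.grab_frame(n);C=cloud(f).reshape(-1,3)
    k=(np.hypot(C[:,0]-.54,C[:,1]-.1)<.09)&(C[:,2]>.03)&(np.hypot(C[:,0]-.544,C[:,1]-.107)>.04)
    print(n,C[k].min(0).round(3),C[k].max(0).round(3),k.sum())
    k=(C[:,0]>.35)&(C[:,0]<.6)&(C[:,1]>.17)&(C[:,1]<.35)&(C[:,2]>.015)
    print(C[k].min(0).round(3),C[k].max(0).round(3))
E
```

```text
t 0.7 pos [0.1381 0.6096 0.2314] az 167.23 open 0.0857 F [-0.13  0.17 -0.15] M [ 0.006  0.016 -0.032] q6 -0.11
off now-frame [-4.240e-01 -3.239e-01  3.000e-04]  off target-frame [-3.230e-01 -4.247e-01  4.000e-04]  rot [ 1.000e-04  0.000e+00 -2.682e-01]
top [0.494 0.065 0.03 ] [0.586 0.148 0.071] 109
[0.362 0.243 0.015] [0.585 0.337 0.054]
side [0.49  0.065 0.031] [0.586 0.137 0.068] 104
[0.36  0.239 0.015] [0.583 0.341 0.055]
```

```bash
python3 -m crank '{"gripper":[1,1],"offset":[[0,0,0],[0,0,0]],"delta_rot":[[0,0,-0.134],[0,0,-0.134]]}' 90
python3 -m crank '{"gripper":[1,1,1,1,1,1,1,1,1,1,1,1],"offset":[[-0.027,-0.0354,0],[-0.027,-0.0354,0],[-0.027,-0.0354,0],[-0.027,-0.0354,0],[-0.027,-0.0354,0],[-0.027,-0.0354,0],[-0.027,-0.0354,0],[-0.027,-0.0354,0],[-0.027,-0.0354,0],[-0.027,-0.0354,0],[-0.027,-0.0354,0],[-0.027,-0.0354,0]],"delta_rot":[[0,0,0],[0,0,0],[0,0,0],[0,0,0],[0,0,0],[0,0,0],[0,0,0],[0,0,0],[0,0,0],[0,0,0],[0,0,0],[0,0,0]]}'
python3 nav.py 0.481 -0.2568 0.10 182.6
```

```text
clock: 1.0
position: [0.1381, 0.6096, 0.2313]
tool_rot: [-0.025, 1.0, 0.0, 0.0]
ft_force: [-0.9, 0.2, 1.0]
opening: 0.0857
clock: 2.2
position: [0.482, 0.1983, 0.2317]
tool_rot: [-0.023, 1.0, 0.0, 0.0]
ft_force: [0.4, 0.6, -0.1]
opening: 0.0853
t 2.2 pos [0.482  0.1983 0.2317] az 182.58 open 0.0853 F [ 0.4   0.58 -0.1 ] M [ 0.027 -0.026  0.022] q6 -1.36
off now-frame [ 0.0216 -0.4546  0.1315]  off target-frame [ 0.0217 -0.4546  0.1317]  rot [ 0.0003  0.001  -0.0003]
```

```bash
python3 -m crank '{"gripper":[1,1,1,1,1,1,1,1,1,1,1,1],"offset":[[0.002,-0.041,0.003],[0.002,-0.041,0.003],[0.002,-0.041,0.003],[0.002,-0.041,0.003],[0.002,-0.041,0.012],[0.002,-0.041,0.012],[0.002,-0.041,0.012],[0.002,-0.041,0.012],[0.002,-0.041,0.018],[0.002,-0.041,0.018],[0.002,-0.041,0.018],[0,-0.004,0.018]],"delta_rot":[[0,0,0],[0,0,0],[0,0,0],[0,0,0],[0,0,0],[0,0,0],[0,0,0],[0,0,0],[0,0,0],[0,0,0],[0,0,0],[0,0,0]]}'
python3 nav.py 0.481 -0.2568 0.006 182.6
python3 - <<'E'
from h import *
a=optics.grab_frame("top");b=optics.grab_frame("side")
crop(a,320,150,120,150,4,"ta1");crop(b,250,220,180,120,4,"sa1")
E
```

```text
clock: 3.4
position: [0.4802, -0.2608, 0.0996]
tool_rot: [-0.021, 1.0, -0.002, 0.001]
ft_force: [0.7, 0.7, -0.3]
opening: 0.0855
t 3.4 pos [ 0.4802 -0.2608  0.0996] az 182.35 open 0.0855 F [ 0.75  0.68 -0.31] M [-0.024 -0.034  0.023] q6 -2.24
off now-frame [-0.0008  0.0043  0.0936]  off target-frame [-0.001   0.0039  0.0936]  rot [-0.0036  0.0023 -0.0044]
```

View pics/sa1.png

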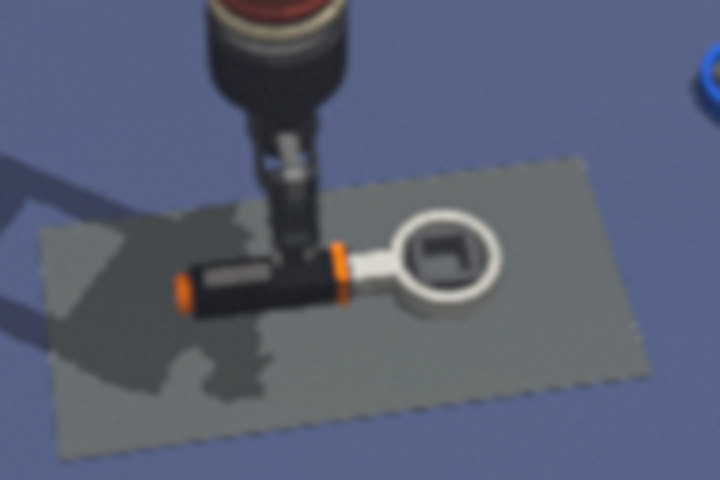

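```bash
python3 -m crank '{"gripper":[1,1,1],"offset":[[0,0.003,0.03],[0,0,0.03],[0,0,0]],"delta_rot":[[0,0,-0.004],[0,0,0],[0,0,0]]}'
python3 nav.py 0.481 -0.2568 0.006 182.6
```

```text
clock: 3.8
position: [0.4764, -0.2495, 0.0361]
tool_rot: [-0.025, 1.0, 0.003, -0.003]
ft_force: [-0.6, 0.9, -0.1]
opening: 0.0853
t 3.8 pos [ 0.4764 -0.2495  0.0361] az 182.89 open 0.0853 F [-0.61  0.92 -0.09] M [0.009 0.08  0.019] q6 -2.23
off now-frame [-0.0045 -0.0077  0.03  ]  off target-frame [-0.0043 -0.0075  0.0301]  rot [ 0.0055 -0.0068  0.005 ]
```

```bash
python3 -m crank '{"gripper":[1],"offset":[[0,0,0]],"delta_rot":[[0,0,0]]}'; python3 nav.py 0.481 -0.2568 0.006 182.6
```

```text
clock: 3.9
position: [0.4795, -0.2519, 0.0398]
tool_rot: [-0.025, 1.0, 0.0, -0.0]
ft_force: [-0.5, -0.2, 0.7]
opening: 0.0854
t 3.9 pos [ 0.4795 -0.2519  0.0398] az 182.88 open 0.0854 F [-0.45 -0.22  0.69] M [-0.017  0.039  0.014] q6 -2.23
off now-frame [-0.0012 -0.005   0.0338]  off target-frame [-0.0013 -0.005   0.0338]  rot [ 0.0005 -0.0004  0.0049]
```

```bash
python3 -m crank '{"gripper":[1,1,1,1,1,1],"offset":[[-0.001,-0.005,0.005],[0,0,0.01],[0,0,0.01],[0,0,0.008],[0,0,0],[0,0,0]],"delta_rot":[[0,0,0.005],[0,0,0],[0,0,0],[0,0,0],[0,0,0],[0,0,0]]}'; python3 nav.py 0.481 -0.2568 0.006 182.6
```

```text
clock: 4.5
position: [0.4802, -0.2574, 0.0057]
tool_rot: [-0.022, 1.0, 0.0, -0.0]
ft_force: [0.1, -0.6, 0.1]
opening: 0.0851
t 4.5 pos [ 0.4802 -0.2574  0.0057] az 182.53 open 0.0851 F [ 0.13 -0.65  0.11] M [ 0.006 -0.004  0.018] q6 -2.24
off now-frame [-0.0008  0.0005 -0.0003]  off target-frame [-0.0008  0.0005 -0.0003]  rot [ 0.0008 -0.001  -0.0013]
```

```bash
python3 -m crank '{"gripper":[-1,-1,-1,-1,-1,-1,-1,-1],"offset":[[0,0,0],[0,0,0],[0,0,0],[0,0,0],[0,0,0],[0,0,0],[0,0,0],[0,0,0]],"delta_rot":[[0,0,0],[0,0,0],[0,0,0],[0,0,0],[0,0,0],[0,0,0],[0,0,0],[0,0,0]]}' 90; python3 nav.py 0.481 -0.2568 0.13 182.6
```

```text
clock: 5.3
position: [0.4811, -0.2579, 0.0069]
tool_rot: [-0.022, 1.0, -0.0, 0.0]
ft_force: [0.1, -0.0, 5.2]
opening: 0.0243
t 5.3 pos [ 0.4811 -0.2579  0.0069] az 182.54 open 0.0243 F [ 0.1  -0.02  5.17] M [0.067 0.152 0.048] q6 -2.24
off now-frame [-1.000e-04  1.100e-03 -1.231e-01]  off target-frame [-0.      0.0011 -0.1231]  rot [-0.0006  0.0007 -0.0011]
```

```bash
python3 -m crank '{"gripper":[-1,-1,-1,-1,-1,-1,-1,-1,-1,-1],"offset":[[0,0,-0.003],[0,0,-0.01],[0,0,-0.02],[0,0,-0.02],[0,0,-0.03],[0,0,-0.03],[0,0,-0.02],[0,0,-0.01],[0,0,0],[0,0,0]],"delta_rot":[[0,0,0],[0,0,0],[0,0,0],[0,0,0],[0,0,0],[0,0,0],[0,0,0],[0,0,0],[0,0,0],[0,0,0]]}' 90; python3 nav.py 0.435 0.06 0.15 186
python3 - <<'E'
from h import *
a=optics.grab_frame("top");b=optics.grab_frame("side")
crop(a,320,150,120,150,4,"ta2");crop(b,250,180,180,120,4,"sa2")
for f,(x,y) in((a,(0,0)),):
    pass
E
```

```text
clock: 6.3
position: [0.4796, -0.2569, 0.1479]
tool_rot: [-0.022, 1.0, 0.001, -0.001]
ft_force: [-0.2, -0.5, -5.0]
opening: 0.0244
t 6.3 pos [ 0.4796 -0.2569  0.1479] az 182.53 open 0.0244 F [-0.21 -0.5  -4.99] M [ 0.01  -0.007  0.014] q6 -2.24
off now-frame [ 0.0306  0.3186 -0.0015]  off target-frame [ 0.0113  0.3198 -0.0021]  rot [ 0.0016 -0.002  -0.0606]
```

View pics/sa2.png

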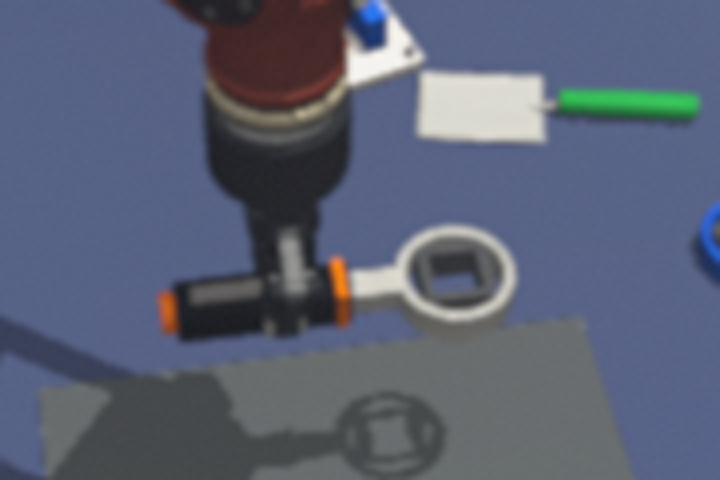

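View pics/ta2.png

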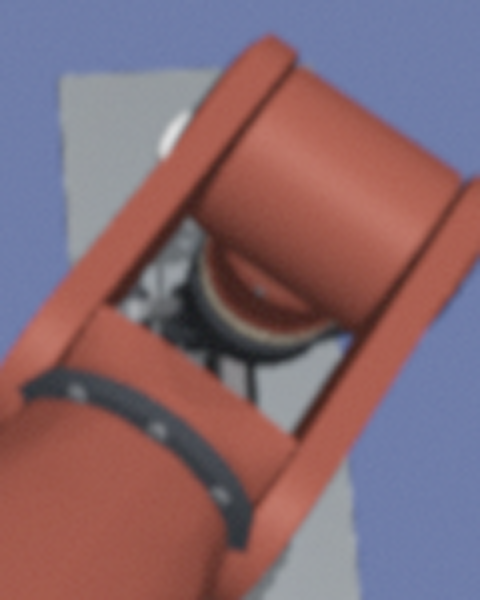

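```bash
cat > ring.py <<'E'
from m import *
from nav import st
import sys
def ring(f,r,z,name=None,c0=None,vt=165):
    b=big(f,r); hsv=cv2.cvtColor(b,cv2.COLOR_BGR2HSV)
    m=cv2.inRange(hsv,(0,0,vt),(180,55,255)); c=largest(m)
    if name:
        o=b.copy();cv2.drawContours(o,[c],-1,(0,0,255),1);k=min(1,790/o.shape[1],590/o.shape[0]);cv2.imwrite(f"pics/{name}.png",cv2.resize(o,None,fx=k,fy=k))
    P=ray(f,back(c,r),z)[:,:2]; s=np.array(c0)
    Q=P[np.abs(np.linalg.norm(P-s,axis=1)-.034)<.008]
    for d0 in(.006,.004,.003,.002,.002,.002):
        A=np.c_[2*Q,np.ones(len(Q))];q=np.linalg.lstsq(A,(Q**2).sum(1),rcond=None)[0];R=np.sqrt(q[2]+q[:2]@q[:2]);s=q[:2]
        Q=P[np.abs(np.linalg.norm(P-s,axis=1)-R)<d0]
    return s,R,len(Q),len(P)
E
python3 - <<'E'
from ring import *
s,R,az=st();f=avg("side",3)
z=s["position"][2]+.018; w=np.radians(az-180); e=s["position"][:2]+.1*np.array([np.cos(w),np.sin(w)])
print("expect",e,z)
u=proj(f,[[e[0],e[1],z]])[0];print(u)
r=(int(u[0])-35,int(u[1])-28,int(u[0])+25,int(u[1])+25)
for dz in(-.006,0,.006): print(dz,ring(f,r,z+dz,"rg1",e))
C=cloud(f);v=proj(f,[[e[0]+.0285,e[1],z],[e[0],e[1]-.029,z],[e[0],e[1]+.029,z]])
for a,b in v.round().astype(int): print(a,b,C[b,a].round(4))
E
```

```text
expect [ 0.57912715 -0.25223341] 0.16511513536844172
[363.69817452 247.816037  ]
-0.006 (array([ 0.57953714, -0.24633651]), np.float64(0.03413727622243918), 568, 778)
0 (array([ 0.5784642 , -0.25115446]), np.float64(0.033898836916265454), 568, 778)
0.006 (array([ 0.57740079, -0.25597069]), np.float64(0.03365601571605631), 569, 778)
376 247 [ 0.6075 -0.2515  0.1635]
366 258 [ 0.5805 -0.2787  0.1613]
362 238 [ 0.5797 -0.223   0.1651]
```

View pics/rg1.png

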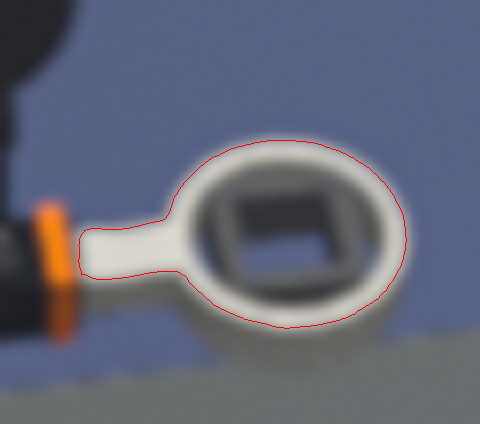

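Run:
```python
from m import *
f=optics.grab_frame("side")
q=lambda p:(np.array(p)+.5)/16-.5+np.array([315,155])
print("tip",ray(f,[q((267,150)),q((267,158))],.101).round(4))
P=ray(f,[q((75,243)),q((345,155)),q((455,322)),q((203,415))],.075).round(4);print(P[:,:2]);print(P.mean(0),[np.linalg.norm(P[i]-P[i-1]) for i in range(4)])
# square foot: bottom-left, bottom-right corners
P=ray(f,[q((218,318)),q((335,300))],.075);print("foot",P.round(4),np.linalg.norm(P[1]-P[0]),np.degrees(np.arctan2(P[1,1]-P[0,1],P[1,0]-P[0,0])))
g=optics.grab_frame("top");q=lambda p:(np.array(p)+.5)/16-.5+np.array([205,195])
print("tip top",ray(g,[q((240,250)),q((250,262))],.102).round(4))
P=ray(g,[q((200,370)),q((350,348))],.075);print("foot",P.round(4),np.linalg.norm(P[1]-P[0]))
```

```text
tip [[0.5453 0.1147 0.101 ]
 [0.5451 0.1126 0.101 ]]
[[0.5113 0.123 ]
 [0.5627 0.1417]
 [0.5772 0.0945]
 [0.5297 0.0751]]
[0.545225 0.108575 0.075   ] [np.float64(0.05131247411692403), np.float64(0.05469597791428543), np.float64(0.04937701894606439), np.float64(0.051308966078064844)]
foot [[0.535  0.1002 0.075 ]
 [0.5564 0.1027 0.075 ]] 0.021590756712840924 6.647238262008214
tip top [[0.5461 0.1079 0.102 ]
 [0.5442 0.1063 0.102 ]]
foot [[0.5338 0.1194 0.075 ]
 [0.5374 0.0965 0.075 ]] 0.023139125659650983
```

```bash
python3 nav.py 0.4456 0.0977 0.148 186.5
```

```text
t 6.7 pos [ 0.4802 -0.2573  0.1484] az 182.53 open 0.0245 F [ 0.27  0.6  -4.34] M [-0.072  0.054 -0.026] q6 -2.24
off now-frame [0.0189 0.3562 0.0008]  off target-frame [-0.0058  0.3567  0.0004]  rot [ 0.001  -0.0012 -0.0693]
```

```bash
python3 -m crank '{"gripper":[-1,-1,-1,-1,-1,-1,-1,-1,-1,-1,-1,-1],"offset":[[0,0.015,0],[0.002,0.03,0],[0.002,0.04,0],[0.002,0.042,0],[0.002,0.042,0],[0.002,0.042,0],[0.002,0.042,0],[0.002,0.042,0],[0.002,0.035,0],[0.002,0.02,0],[0,0.006,0],[0,0,0]],"delta_rot":[[0,0,-0.006],[0,0,-0.007],[0,0,-0.007],[0,0,-0.007],[0,0,-0.007],[0,0,-0.007],[0,0,-0.007],[0,0,-0.007],[0,0,-0.007],[0,0,-0.007],[0,0,0],[0,0,0]]}' 90; python3 -m crank '{"gripper":[-1,-1],"offset":[[0,0,0],[0,0,0]],"delta_rot":[[0,0,0],[0,0,0]]}'; python3 nav.py 0.4456 0.0977 0.118 186.5
```

```text
clock: 7.85
position: [0.435, 0.0968, 0.1493]
tool_rot: [-0.058, 0.998, -0.0, -0.0]
ft_force: [0.2, -0.2, -4.0]
opening: 0.0242
clock: 8.05
position: [0.4358, 0.095, 0.1494]
tool_rot: [-0.056, 0.998, -0.0, 0.0]
ft_force: [-0.4, -0.9, -3.6]
opening: 0.0244
t 8.1 pos [0.4358 0.095  0.1494] az 186.41 open 0.0244 F [-0.36 -0.9  -3.61] M [0.011 0.071 0.078] q6 -1.63
off now-frame [-0.01    0.0016  0.0314]  off target-frame [-0.01    0.0015  0.0314]  rot [-0.0004  0.0001 -0.0016]
```

```bash
python3 -m crank '{"gripper":[-1,-1,-1,-1,-1,-1],"offset":[[-0.005,0.001,0.005],[-0.005,0.001,0.01],[0,0,0.01],[0,0,0.006],[0,0,0],[0,0,0]],"delta_rot":[[0,0,0],[0,0,0],[0,0,0],[0,0,0],[0,0,0],[0,0,0]]}'; python3 nav.py 0.4456 0.0977 0.118 186.5
python3 - <<'E'
from h import *
a=optics.grab_frame("top");b=optics.grab_frame("side")
crop(a,185,170,90,80,7,"ta3");crop(b,290,120,90,80,8,"sa3")
E
```

```text
clock: 8.65
position: [0.4448, 0.0989, 0.1177]
tool_rot: [-0.057, 0.998, -0.0, -0.001]
ft_force: [0.3, -0.1, -4.5]
opening: 0.0246
t 8.7 pos [0.4448 0.0989 0.1177] az 186.49 open 0.0246 F [ 0.3  -0.09 -4.49] M [-0.013  0.049 -0.001] q6 -1.62
off now-frame [-0.0006 -0.0013 -0.0003]  off target-frame [-0.0006 -0.0013 -0.0003]  rot [ 0.     -0.0013 -0.0002]
```

View pics/ta3.png

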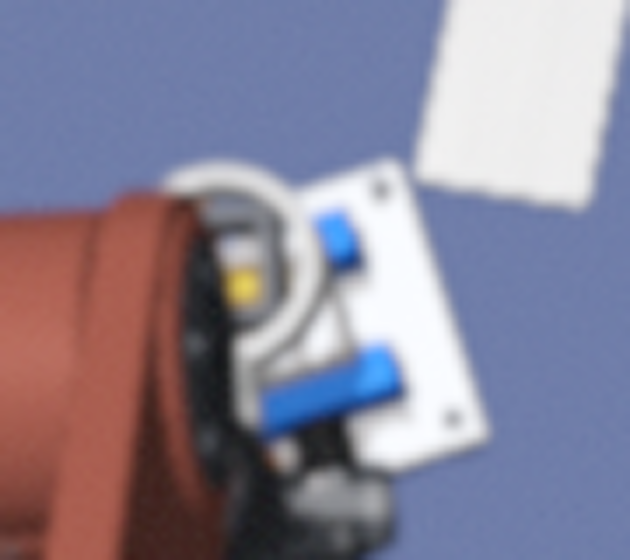

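View pics/sa3.png

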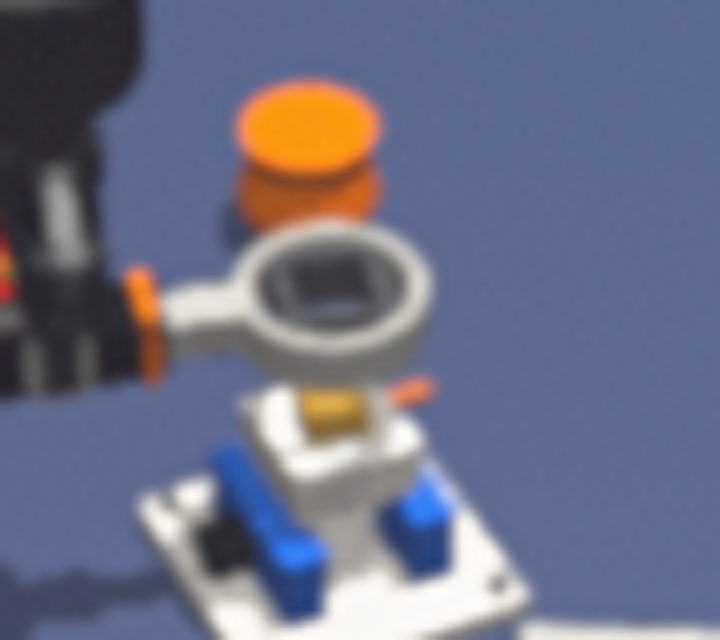

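Run:
```python
from ring import *
s,R,az=st()
f=avg("side",3);q=lambda p:(np.array(p)+.5)/8-.5+np.array([290,120])
print("brass foot ends",ray(f,[q((303,432)),q((366,432))],.078).round(4))
z=s["position"][2]+.018; w=np.radians(az-180); e=s["position"][:2]+.1*np.array([np.cos(w),np.sin(w)])
print("expect",e.round(4));print("side",ring(f,(312,144,346,172),z,"rg2",e,vt=140))
g=avg("top",3)
print("top",ring(g,(204,190,234,226),z,"rg3",e,vt=165))
q=lambda p:(np.array(p)+.5)/7-.5+np.array([185,170])
print("tip top",ray(g,[q((243,285))],.1).round(4))
```

```text
brass foot ends [[0.533  0.1007 0.078 ]
 [0.5554 0.0982 0.078 ]]
expect [0.5449 0.1103]
side (array([0.54469741, 0.11125198]), np.float64(0.03613888423949571), 374, 628)
top (array([0.54609109, 0.11024569]), np.float64(0.03538848117828084), 377, 823)
tip top [[0.5462 0.1089 0.1   ]]
```

View pics/rg3.png

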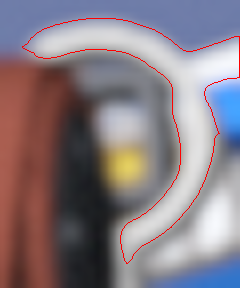

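View pics/rg2.png

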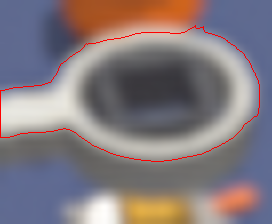

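```bash
python3 -m crank '{"gripper":[-1,-1,-1,-1,-1,-1],"offset":[[0,-0.0015,0.004],[0,0,0.008],[0,0,0.008],[0,0,0.004],[0,0,0],[0,0,0]],"delta_rot":[[0,0,0],[0,0,0],[0,0,0],[0,0,0],[0,0,0],[0,0,0]]}'; python3 nav.py 0.4456 0.0972 0.079 186.5
python3 -m crank '{"gripper":[-1,-1,-1,-1],"offset":[[0,0,0.003],[0,0,0.003],[0,0,0.003],[0,0,0]],"delta_rot":[[0,0,0],[0,0,0],[0,0,0],[0,0,0]]}'; python3 nav.py 0.4456 0.0972 0.079 186.5
```

```text
clock: 9.65
position: [0.4453, 0.0975, 0.094]
tool_rot: [-0.057, 0.998, -0.0, -0.0]
ft_force: [-0.4, 0.2, -4.3]
opening: 0.0241
t 9.7 pos [0.4453 0.0975 0.094 ] az 186.48 open 0.0241 F [-0.37  0.25 -4.34] M [ 0.013  0.06  -0.021] q6 -1.62
off now-frame [-0.0003 -0.0003  0.015 ]  off target-frame [-0.0003 -0.0003  0.015 ]  rot [ 0.     -0.0007 -0.0003]
clock: 10.05
position: [0.445, 0.0975, 0.0848]
tool_rot: [-0.057, 0.998, -0.0, -0.001]
ft_force: [-0.6, 0.1, -3.8]
opening: 0.0245
t 10.1 pos [0.445  0.0975 0.0848] az 186.49 open 0.0245 F [-0.62  0.07 -3.81] M [ 0.003  0.007 -0.048] q6 -1.62
off now-frame [-0.0006 -0.0003  0.0058]  off target-frame [-0.0006 -0.0003  0.0058]  rot [ 0.     -0.0011 -0.0003]
```

Underside at about 81 mm, 10 mm below the bevel's lower end and no contact force: it is on the square. Down the rest.

```bash
python3 -m crank '{"gripper":[-1,-1,-1,-1],"offset":[[0,0,0.002],[0,0,0.002],[0,0,0.001],[0,0,0]],"delta_rot":[[0,0,0],[0,0,0],[0,0,0],[0,0,0]]}'; python3 nav.py 0.4456 0.0972 0.079 186.5
python3 -m crank '{"gripper":[-1,-1,-1],"offset":[[0,0,0.001],[0,0,0.001],[0,0,0]],"delta_rot":[[0,0,0],[0,0,0],[0,0,0]]}'; python3 nav.py 0.4456 0.0972 0.079 186.5
```

```text
clock: 10.45
position: [0.4452, 0.0975, 0.0801]
tool_rot: [-0.057, 0.998, -0.0, -0.0]
ft_force: [-0.1, 0.2, -4.6]
opening: 0.0244
t 10.4 pos [0.4452 0.0975 0.0801] az 186.48 open 0.0244 F [-0.13  0.2  -4.61] M [-0.002  0.038  0.013] q6 -1.62
off now-frame [-0.0003 -0.0003  0.0011]  off target-frame [-0.0003 -0.0003  0.0011]  rot [ 0.     -0.0005 -0.0003]
clock: 10.75
position: [0.4457, 0.0975, 0.0785]
tool_rot: [-0.057, 0.998, -0.0, 0.0]
ft_force: [-0.9, -0.1, -1.4]
opening: 0.0246
t 10.8 pos [0.4457 0.0975 0.0785] az 186.49 open 0.0246 F [-0.89 -0.14 -1.37] M [ 0.031  0.017 -0.023] q6 -1.62
off now-frame [ 0.0001 -0.0003 -0.0005]  off target-frame [ 0.0001 -0.0003 -0.0005]  rot [-0.      0.0005 -0.0002]
```

```bash
python3 -m crank '{"gripper":[-1,-1],"offset":[[0,0,0.001],[0,0,0]],"delta_rot":[[0,0,0],[0,0,0]]}'; python3 nav.py 0.4456 0.0972 0.079 186.5
python3 - <<'E'
from h import *
b=optics.grab_frame("side")
crop(b,290,120,90,80,8,"sa4")
E
```

```text
clock: 10.95
position: [0.4458, 0.0975, 0.0778]
tool_rot: [-0.057, 0.998, -0.0, 0.0]
ft_force: [-2.2, -0.5, 0.8]
opening: 0.0241
t 10.9 pos [0.4458 0.0975 0.0778] az 186.49 open 0.0241 F [-2.16 -0.53  0.8 ] M [ 0.014 -0.028 -0.015] q6 -1.62
off now-frame [ 0.0002 -0.0003 -0.0012]  off target-frame [ 0.0002 -0.0003 -0.0012]  rot [-0.0001  0.0007 -0.0002]
```

View pics/sa4.png

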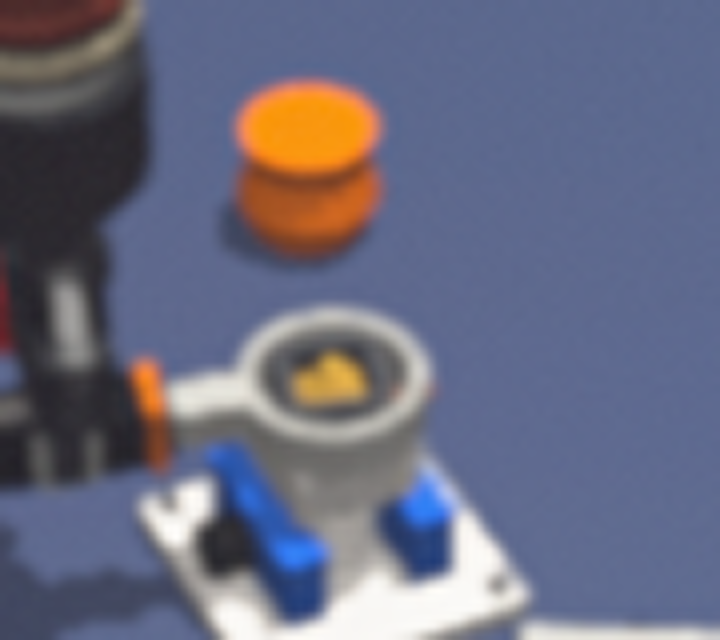

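```bash
cat > tq.py <<'E'
from nav import *
D=np.array([.5451,.1088])
s,R,az=st();p=s["position"];F=s["ft_force"];M=s["torque"]
r=p[:2]-D; pol=np.degrees(np.arctan2(r[1],r[0]))%360
t=np.array([r[1],-r[0]])/np.linalg.norm(r) # clockwise tangent
print("t %.2f az %.2f(%.3f rad cw) polar %.2f rad %.4f z %.4f | Ft %.2f Fr %.2f Fz %.2f Mz %.3f | T_D %.3f"%(s["clock"],az,np.radians(186.49-az),pol,np.linalg.norm(r),p[2],F[:2]@t,F[:2]@r/np.linalg.norm(r),F[2],M[2],-(M[2]+r[0]*F[1]-r[1]*F[0])*-1))
E
python3 tq.py
python3 -m crank '{"gripper":[-1,-1,-1,-1,-1],"offset":[[0,0.003,0],[0,0.003,0],[0,0.003,0],[0,0.003,0],[0,0,0]],"delta_rot":[[0,0,0.03],[0,0,0.03],[0,0,0.03],[0,0,0.03],[0,0,0]]}'|head -1;python3 tq.py
```

```text
t 11.00 az 186.49(0.000 rad cw) polar 186.47 rad 0.0999 z 0.0778 | Ft -0.04 Fr 3.28 Fz 0.51 Mz -0.052 | T_D -0.048
clock: 11.5
t 11.50 az 179.63(0.120 rad cw) polar 179.75 rad 0.1008 z 0.0776 | Ft -2.45 Fr 4.41 Fz 3.63 Mz -0.159 | T_D 0.088
```

```bash
python3 -m crank '{"gripper":[-1,-1,-1],"offset":[[0,0.003,0],[0,0.003,0],[0,0,0]],"delta_rot":[[0,0,0.03],[0,0,0.03],[0,0,0]]}'|head -1;python3 tq.py
python3 -m crank '{"gripper":[-1,-1,-1],"offset":[[0,0.002,0],[0,0.002,0],[0,0,0]],"delta_rot":[[0,0,0.02],[0,0,0.02],[0,0,0]]}'|head -1;python3 tq.py
```

```text
clock: 11.8
t 11.80 az 176.18(0.180 rad cw) polar 176.40 rad 0.1011 z 0.0775 | Ft -3.66 Fr 4.98 Fz 3.54 Mz -0.224 | T_D 0.146
clock: 12.1
t 12.10 az 173.90(0.220 rad cw) polar 174.14 rad 0.1011 z 0.0775 | Ft -2.48 Fr 4.42 Fz 2.93 Mz -0.197 | T_D 0.054
```

```bash
python3 -m crank '{"gripper":[-1,-1,-1],"offset":[[0,0.002,0],[0,0.002,0],[0,0,0]],"delta_rot":[[0,0,0.02],[0,0,0.02],[0,0,0]]}'|head -1;python3 tq.py
```

```text
clock: 12.4
t 12.40 az 171.61(0.260 rad cw) polar 171.87 rad 0.1011 z 0.0775 | Ft -3.25 Fr 5.06 Fz 3.49 Mz -0.193 | T_D 0.136
```

```bash
python3 -m crank '{"gripper":[-1,-1,-1],"offset":[[0,0.002,0],[0,0.002,0],[0,0,0]],"delta_rot":[[0,0,0.02],[0,0,0.02],[0,0,0]]}'|head -1;python3 tq.py
```

```text
clock: 12.7
t 12.70 az 169.32(0.300 rad cw) polar 169.60 rad 0.1010 z 0.0775 | Ft -1.99 Fr 4.88 Fz 3.54 Mz -0.118 | T_D 0.083
```

```bash
python3 -m crank '{"gripper":[-1,-1,-1],"offset":[[0,0.002,0],[0,0.002,0],[0,0,0]],"delta_rot":[[0,0,0.02],[0,0,0.02],[0,0,0]]}'|head -1;python3 tq.py
```

```text
clock: 13.0
t 13.00 az 167.03(0.340 rad cw) polar 167.32 rad 0.1010 z 0.0775 | Ft -3.32 Fr 4.36 Fz 2.76 Mz -0.215 | T_D 0.120
```

```bash
python3 -m crank '{"gripper":[-1,-1,-1],"offset":[[0,0.002,0],[0,0.002,0],[0,0,0]],"delta_rot":[[0,0,0.02],[0,0,0.02],[0,0,0]]}'|head -1;python3 tq.py
```

```text
clock: 13.3
t 13.30 az 164.75(0.379 rad cw) polar 165.01 rad 0.1010 z 0.0775 | Ft -2.84 Fr 4.26 Fz 3.32 Mz -0.194 | T_D 0.093
```

```bash
python3 -m crank '{"gripper":[-1,-1,-1],"offset":[[0,0.002,0],[0,0.002,0],[0,0,0]],"delta_rot":[[0,0,0.02],[0,0,0.02],[0,0,0]]}'|head -1;python3 tq.py
```

```text
clock: 13.6
t 13.60 az 162.45(0.420 rad cw) polar 162.70 rad 0.1010 z 0.0774 | Ft -3.87 Fr 5.09 Fz 3.09 Mz -0.246 | T_D 0.145
```

```bash
python3 -m crank '{"gripper":[-1,-1,-1],"offset":[[0,0.002,0],[0,0.002,0],[0,0,0]],"delta_rot":[[0,0,0.02],[0,0,0.02],[0,0,0]]}'|head -1;python3 tq.py
```

```text
clock: 13.9
t 13.90 az 160.15(0.460 rad cw) polar 160.42 rad 0.1010 z 0.0774 | Ft -3.61 Fr 4.04 Fz 2.55 Mz -0.190 | T_D 0.175
```

```bash
python3 tq.py
```

```text
t 13.90 az 160.15(0.460 rad cw) polar 160.42 rad 0.1010 z 0.0774 | Ft -3.61 Fr 4.04 Fz 2.55 Mz -0.190 | T_D 0.175
```

```bash
python3 -m crank '{"gripper":[-1,-1],"offset":[[0,0.002,0],[0,0,0]],"delta_rot":[[0,0,0.02],[0,0,0]]}'|head -1;python3 tq.py
```

```text
clock: 14.1
t 14.10 az 159.01(0.480 rad cw) polar 159.26 rad 0.1009 z 0.0774 | Ft -2.78 Fr 4.27 Fz 3.44 Mz -0.226 | T_D 0.055
```

```bash
python3 -m crank '{"gripper":[-1,-1],"offset":[[0,0.002,0],[0,0,0]],"delta_rot":[[0,0,0.02],[0,0,0]]}'|head -1;python3 tq.py
```

```text
clock: 14.3
t 14.30 az 157.87(0.499 rad cw) polar 158.12 rad 0.1009 z 0.0774 | Ft -3.16 Fr 3.61 Fz 2.21 Mz -0.238 | T_D 0.081
```

```bash
python3 -m crank '{"gripper":[-1,-1,-1],"offset":[[0,0.002,0],[0,0.002,0],[0,0,0]],"delta_rot":[[0,0,0.02],[0,0,0.02],[0,0,0]]}'|head -1;python3 tq.py
```

```text
clock: 14.6
t 14.60 az 155.55(0.540 rad cw) polar 155.80 rad 0.1009 z 0.0774 | Ft -3.09 Fr 4.35 Fz 3.14 Mz -0.306 | T_D 0.006
```

```bash
python3 -m crank '{"gripper":[-1,-1,-1],"offset":[[0,0.002,0],[0,0.002,0],[0,0,0]],"delta_rot":[[0,0,0.02],[0,0,0.02],[0,0,0]]}'|head -1;python3 tq.py
```

```text
clock: 14.9
t 14.90 az 153.26(0.580 rad cw) polar 153.49 rad 0.1009 z 0.0774 | Ft -4.00 Fr 2.59 Fz 2.58 Mz -0.272 | T_D 0.132
```

```bash
python3 -m crank '{"gripper":[-1,-1,-1],"offset":[[0,0.002,0],[0,0.002,0],[0,0,0]],"delta_rot":[[0,0,0.02],[0,0,0.02],[0,0,0]]}'|head -1;python3 tq.py
```

```text
clock: 15.2
t 15.20 az 150.96(0.620 rad cw) polar 151.19 rad 0.1009 z 0.0774 | Ft -2.64 Fr 2.92 Fz 3.60 Mz -0.288 | T_D -0.022
```

```bash
python3 tq.py
```

```text
t 15.20 az 150.96(0.620 rad cw) polar 151.19 rad 0.1009 z 0.0774 | Ft -2.64 Fr 2.92 Fz 3.60 Mz -0.288 | T_D -0.022
```

```bash
python3 -m crank '{"gripper":[-1,-1,-1],"offset":[[0,0.002,0],[0,0.002,0],[0,0,0]],"delta_rot":[[0,0,0.02],[0,0,0.02],[0,0,0]]}'|head -1;python3 tq.py
```

```text
clock: 15.5
t 15.50 az 148.66(0.660 rad cw) polar 148.86 rad 0.1008 z 0.0774 | Ft -3.64 Fr 3.42 Fz 3.24 Mz -0.289 | T_D 0.078
```

```bash
python3 tq.py >/dev/null; python3 -m crank '{"gripper":[-1,-1],"offset":[[0,0.002,0],[0,0,0]],"delta_rot":[[0,0,0.02],[0,0,0]]}'|head -1;python3 tq.py
```

```text
clock: 15.7
t 15.70 az 147.51(0.680 rad cw) polar 147.71 rad 0.1008 z 0.0774 | Ft -3.58 Fr 3.42 Fz 3.53 Mz -0.310 | T_D 0.051
```

```bash
python3 -m crank '{"gripper":[-1,-1,-1],"offset":[[0,0.002,0],[0,0.002,0],[0,0,0]],"delta_rot":[[0,0,0.02],[0,0,0.02],[0,0,0]]}'|head -1;python3 tq.py
```

```text
clock: 16.0
t 16.00 az 145.19(0.721 rad cw) polar 145.39 rad 0.1008 z 0.0773 | Ft -4.86 Fr 2.11 Fz 3.74 Mz -0.350 | T_D 0.140
```

Run:
```python
from h import *
b=optics.grab_frame("side");a=optics.grab_frame("top")
crop(b,290,120,90,80,8,"sa5");crop(a,185,170,90,80,7,"ta5")
```

```text
(no output)
```

View pics/sa5.png

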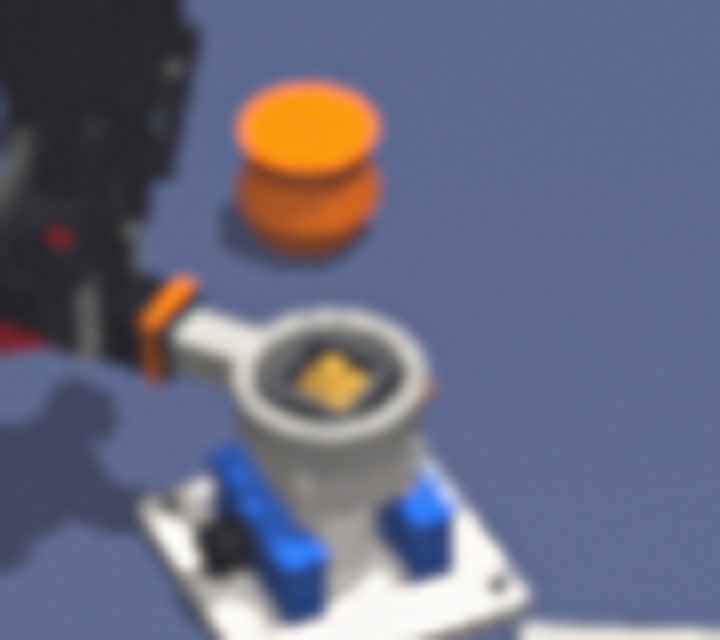

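```bash
python3 -m crank '{"gripper":[-1,-1],"offset":[[0,0.002,0],[0,0,0]],"delta_rot":[[0,0,0.02],[0,0,0]]}'|head -1;python3 tq.py
```

```text
clock: 16.3
t 16.30 az 144.05(0.741 rad cw) polar 144.25 rad 0.1008 z 0.0774 | Ft -3.99 Fr 2.21 Fz 2.30 Mz -0.334 | T_D 0.068
```

```bash
python3 -m crank '{"gripper":[-1,-1],"offset":[[0,0.002,0],[0,0,0]],"delta_rot":[[0,0,0.02],[0,0,0]]}'|head -1;python3 tq.py
```

```text
clock: 16.5
t 16.50 az 142.91(0.761 rad cw) polar 143.13 rad 0.1008 z 0.0773 | Ft -3.83 Fr 1.41 Fz 3.15 Mz -0.276 | T_D 0.109
```

```bash
python3 -m crank '{"gripper":[-1,-1],"offset":[[0,0.002,0],[0,0,0]],"delta_rot":[[0,0,0.02],[0,0,0]]}'|head -1;python3 tq.py
```

```text
clock: 16.7
t 16.70 az 141.79(0.780 rad cw) polar 142.09 rad 0.1009 z 0.0773 | Ft -4.60 Fr 1.29 Fz 3.26 Mz -0.107 | T_D 0.356
```

```bash
python3 -m crank '{"gripper":[-1,-1],"offset":[[0,0.002,0],[0,0,0]],"delta_rot":[[0,0,0.02],[0,0,0]]}'|head -1;python3 tq.py
```

```text
clock: 16.9
t 16.90 az 140.66(0.800 rad cw) polar 141.02 rad 0.1008 z 0.0773 | Ft -4.10 Fr 0.59 Fz 3.89 Mz -0.070 | T_D 0.343
```

```bash
python3 -m crank '{"gripper":[-1,-1],"offset":[[0,0.001,0],[0,0,0]],"delta_rot":[[0,0,0.01],[0,0,0]]}'|head -1;python3 tq.py
```

```text
clock: 17.1
t 17.10 az 140.12(0.809 rad cw) polar 140.54 rad 0.1008 z 0.0773 | Ft -4.43 Fr 0.34 Fz 3.90 Mz 0.097 | T_D 0.544
```

```bash
python3 -m crank '{"gripper":[-1,-1],"offset":[[0,0.001,0],[0,0,0]],"delta_rot":[[0,0,0.01],[0,0,0]]}'|head -1;python3 tq.py
```

```text
clock: 17.3
t 17.30 az 139.58(0.819 rad cw) polar 140.04 rad 0.1009 z 0.0772 | Ft -5.22 Fr 1.25 Fz 4.71 Mz 0.200 | T_D 0.726
```

```bash
python3 -m crank '{"gripper":[-1,-1],"offset":[[0,0.001,0],[0,0,0]],"delta_rot":[[0,0,0.01],[0,0,0]]}'|head -1;python3 tq.py
```

```text
clock: 17.5
t 17.50 az 139.03(0.828 rad cw) polar 139.52 rad 0.1009 z 0.0772 | Ft -5.44 Fr 0.67 Fz 3.54 Mz 0.283 | T_D 0.831
```

```bash
python3 -m crank '{"gripper":[-1,-1],"offset":[[0,0.001,0],[0,0,0]],"delta_rot":[[0,0,0.01],[0,0,0]]}'|head -1;python3 tq.py
```

```text
clock: 17.7
t 17.70 az 138.48(0.838 rad cw) polar 139.04 rad 0.1009 z 0.0772 | Ft -5.75 Fr 0.91 Fz 3.67 Mz 0.349 | T_D 0.930
```

```bash
python3 -m crank '{"gripper":[-1,-1],"offset":[[0,0.0005,0],[0,0,0]],"delta_rot":[[0,0,0.005],[0,0,0]]}'|head -1;python3 tq.py
```

```text
clock: 17.9
t 17.90 az 138.20(0.843 rad cw) polar 138.75 rad 0.1008 z 0.0772 | Ft -5.32 Fr -0.04 Fz 5.17 Mz 0.382 | T_D 0.918
```

```bash
python3 -m crank '{"gripper":[-1,-1],"offset":[[0,0.0005,0],[0,0,0]],"delta_rot":[[0,0,0.005],[0,0,0]]}'|head -1;python3 tq.py
```

```text
clock: 18.1
t 18.10 az 137.90(0.848 rad cw) polar 138.46 rad 0.1008 z 0.0772 | Ft -5.96 Fr 0.54 Fz 4.23 Mz 0.402 | T_D 1.002
```

```bash
python3 -m crank '{"gripper":[-1,-1],"offset":[[0,0.0005,0],[0,0,0]],"delta_rot":[[0,0,0.005],[0,0,0]]}'|head -1;python3 tq.py
```

```text
clock: 18.3
t 18.30 az 137.61(0.853 rad cw) polar 138.15 rad 0.1009 z 0.0772 | Ft -5.96 Fr 0.34 Fz 3.59 Mz 0.280 | T_D 0.881
```

```bash
python3 -m crank '{"gripper":[-1,-1],"offset":[[0,0.0005,0],[0,0,0]],"delta_rot":[[0,0,0.005],[0,0,0]]}'|head -1;python3 tq.py
```

```text
clock: 18.5
t 18.50 az 137.31(0.858 rad cw) polar 137.83 rad 0.1008 z 0.0772 | Ft -5.79 Fr -0.16 Fz 4.15 Mz 0.298 | T_D 0.882
```

```bash
python3 -m crank '{"gripper":[-1,-1],"offset":[[0,0.0005,0],[0,0,0]],"delta_rot":[[0,0,0.005],[0,0,0]]}'|head -1;python3 tq.py
```

```text
clock: 18.7
t 18.70 az 137.02(0.863 rad cw) polar 137.52 rad 0.1008 z 0.0772 | Ft -4.78 Fr 0.13 Fz 4.43 Mz 0.233 | T_D 0.715
```

```bash
python3 -m crank '{"gripper":[-1,-1],"offset":[[0,0.0005,0],[0,0,0]],"delta_rot":[[0,0,0.005],[0,0,0]]}'|head -1;python3 tq.py
```

```text
clock: 18.9
t 18.90 az 136.72(0.869 rad cw) polar 137.22 rad 0.1008 z 0.0772 | Ft -4.76 Fr 0.64 Fz 4.60 Mz 0.224 | T_D 0.704
```

```bash
python3 -m crank '{"gripper":[-1,-1],"offset":[[0,0.0005,0],[0,0,0]],"delta_rot":[[0,0,0.005],[0,0,0]]}'|head -1;python3 tq.py
```

```text
clock: 19.1
t 19.10 az 136.42(0.874 rad cw) polar 136.89 rad 0.1008 z 0.0772 | Ft -4.06 Fr 0.42 Fz 3.79 Mz 0.184 | T_D 0.593
```

```bash
python3 -m crank '{"gripper":[-1,-1,-1,-1,-1,-1,-1],"offset":[[0,-0.002,0],[0,-0.002,0],[0,-0.002,0],[0,-0.002,0],[0,-0.002,0],[0,-0.002,0],[0,0,0]],"delta_rot":[[0,0,-0.02],[0,0,-0.02],[0,0,-0.02],[0,0,-0.02],[0,0,-0.02],[0,0,-0.02],[0,0,0]]}'|head -1;python3 tq.py
python3 -m crank '{"gripper":[-1,-1,-1,-1],"offset":[[0,-0.002,0],[0,-0.002,0],[0,-0.002,0],[0,0,0]],"delta_rot":[[0,0,-0.02],[0,0,-0.02],[0,0,-0.02],[0,0,0]]}'|head -1;python3 tq.py
```

```text
clock: 19.8
t 19.80 az 143.23(0.755 rad cw) polar 143.44 rad 0.1010 z 0.0774 | Ft -3.27 Fr -0.58 Fz 3.08 Mz -0.301 | T_D 0.029
clock: 20.2
t 20.20 az 146.70(0.694 rad cw) polar 146.74 rad 0.1011 z 0.0775 | Ft -1.75 Fr -0.54 Fz 3.16 Mz -0.153 | T_D 0.024
```

```bash
python3 -m crank '{"gripper":[-1,-1,-1,-1,-1],"offset":[[0,0,-0.002],[0,0,-0.003],[0,0,-0.003],[0,0,-0.003],[0,0,0]],"delta_rot":[[0,0,0],[0,0,0],[0,0,0],[0,0,0],[0,0,0]]}'|head -2;python3 tq.py
```

```text
clock: 20.7
position: [0.4602, 0.1643, 0.0886]
t 20.70 az 146.65(0.695 rad cw) polar 146.85 rad 0.1014 z 0.0886 | Ft 0.00 Fr -2.28 Fz -4.13 Mz 0.002 | T_D 0.002
```

```bash
python3 -m crank '{"gripper":[-1,-1,-1,-1,-1,-1,-1],"offset":[[0,0,-0.005],[0,0,-0.01],[0,0,-0.015],[0,0,-0.02],[0,0,-0.015],[0,0,-0.005],[0,0,0]],"delta_rot":[[0,0,0],[0,0,0],[0,0,0],[0,0,0],[0,0,0],[0,0,0],[0,0,0]]}'|head -2;python3 tq.py
python3 - <<'E'
from h import *
b=optics.grab_frame("side")
crop(b,270,90,110,100,7,"sa6")
E
python3 nav.py 0.481 -0.2579 0.15 182.6
```

```text
clock: 21.4
position: [0.4607, 0.1645, 0.1595]
t 21.40 az 146.67(0.695 rad cw) polar 146.57 rad 0.1012 z 0.1595 | Ft -0.08 Fr 0.56 Fz -4.25 Mz 0.044 | T_D 0.051
t 21.4 pos [0.4599 0.1643 0.1584] az 146.67 open 0.0242 F [-0.32 -0.04 -4.2 ] M [0.016 0.071 0.023] q6 -0.79
off now-frame [-0.2496 -0.3412  0.0083]  off target-frame [-0.0019 -0.4227  0.0084]  rot [ 3.000e-04 -3.000e-04 -6.271e-01]
```

View pics/sa6.png

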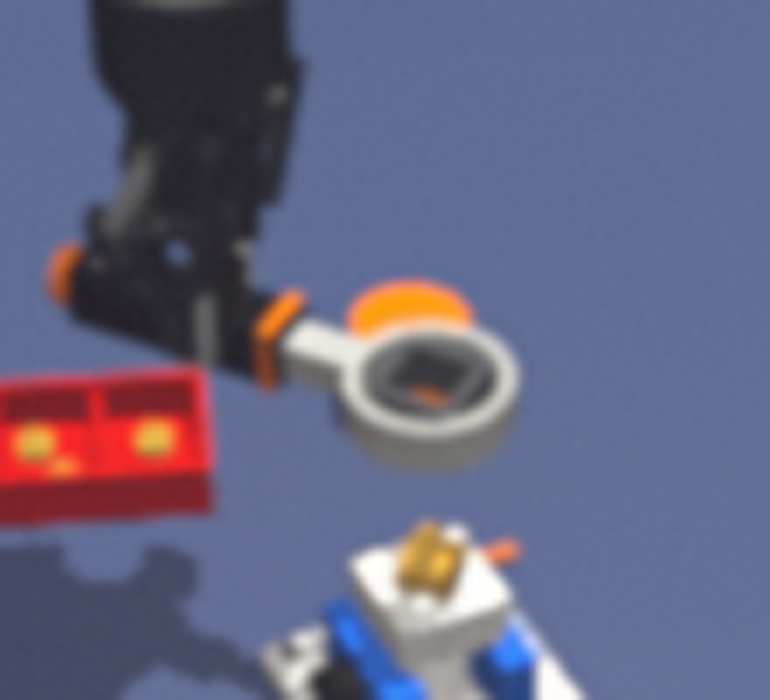

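```bash
python3 -m crank '{"gripper":[-1,-1,-1,-1,-1,-1,-1,-1],"offset":[[0,0,0],[0,0,0],[0,0,0],[0,0,0],[0,0,0],[0,0,0],[0,0,0],[0,0,0]],"delta_rot":[[0,0,-0.05],[0,0,-0.1],[0,0,-0.1],[0,0,-0.1],[0,0,-0.1],[0,0,-0.1],[0,0,-0.05],[0,0,-0.027]]}'|head -2
python3 -m crank '{"gripper":[-1,-1,-1,-1,-1,-1,-1,-1,-1,-1,-1,-1],"offset":[[0,-0.015,0],[0,-0.03,0],[0,-0.04,0],[0,-0.044,0],[0,-0.044,0],[0,-0.044,0],[0,-0.044,0],[0,-0.044,0],[0,-0.044,0],[0,-0.038,0],[0,-0.026,0],[0,-0.01,0]],"delta_rot":[[0,0,0],[0,0,0],[0,0,0],[0,0,0],[0,0,0],[0,0,0],[0,0,0],[0,0,0],[0,0,0],[0,0,0],[0,0,0],[0,0,0]]}'|head -2
python3 -m crank '{"gripper":[-1,-1],"offset":[[0,0,0],[0,0,0]],"delta_rot":[[0,0,0],[0,0,0]]}'|head -2;python3 nav.py 0.481 -0.2579 0.03 182.6
```

```text
clock: 22.25
position: [0.459, 0.1639, 0.1568]
clock: 23.45
position: [0.4789, -0.261, 0.1576]
clock: 23.65
position: [0.4788, -0.2571, 0.1575]
t 23.6 pos [ 0.4788 -0.2571  0.1575] az 182.59 open 0.0244 F [-0.34  0.12 -2.45] M [0.001 0.056 0.016] q6 -2.24
off now-frame [-0.0023 -0.0012  0.1275]  off target-frame [-0.0021 -0.0009  0.1275]  rot [ 0.0022 -0.0015 -0.0001]
```

```bash
python3 -m crank '{"gripper":[-1,-1,-1,-1,-1,-1,-1,-1],"offset":[[0,0,0.01],[0,0,0.025],[0,0,0.03],[0,0,0.03],[0,0,0.02],[0,0,0.01],[0,0,0],[0,0,0]],"delta_rot":[[0,0,0],[0,0,0],[0,0,0],[0,0,0],[0,0,0],[0,0,0],[0,0,0],[0,0,0]]}'|head -2;python3 nav.py 0.48 -0.2579 0.0069 182.6
python3 - <<'E'
from h import *
b=optics.grab_frame("side")
crop(b,265,225,130,100,6,"sa7")
E
```

```text
clock: 24.45
position: [0.4801, -0.2583, 0.034]
t 24.4 pos [ 0.4801 -0.2583  0.034 ] az 182.64 open 0.0244 F [ 0.45  0.07 -3.82] M [0.021 0.003 0.007] q6 -2.24
off now-frame [0.0001 0.0005 0.0271]  off target-frame [0.0001 0.0004 0.0271]  rot [-0.0007  0.001   0.0006]
```

View pics/sa7.png

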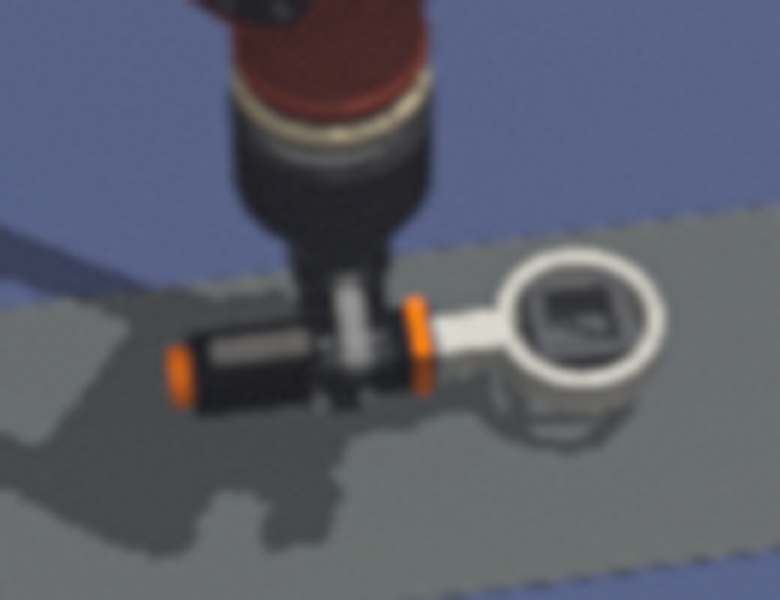

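```bash
python3 -m crank '{"gripper":[-1,-1,-1,-1,-1,-1,-1],"offset":[[0,0,0.006],[0,0,0.006],[0,0,0.005],[0,0,0.004],[0,0,0.002],[0,0,0],[0,0,0]],"delta_rot":[[0,0,0],[0,0,0],[0,0,0],[0,0,0],[0,0,0],[0,0,0],[0,0,0]]}'|head -2;python3 nav.py 0.48 -0.2579 0.0069 182.6
python3 -m crank '{"gripper":[-1,-1,-1,-1],"offset":[[0,0,0.001],[0,0,0.001],[0,0,0],[0,0,0]],"delta_rot":[[0,0,0],[0,0,0],[0,0,0],[0,0,0]]}'|head -2;python3 nav.py 0.48 -0.2579 0.0069 182.6
```

```text
clock: 25.2
position: [0.4794, -0.2585, 0.0103]
t 25.2 pos [ 0.4794 -0.2585  0.0103] az 182.59 open 0.0245 F [-0.1   0.07 -3.73] M [-0.03   0.047 -0.024] q6 -2.24
off now-frame [-0.0006  0.0006  0.0034]  off target-frame [-0.0006  0.0006  0.0034]  rot [-0.      0.     -0.0002]
clock: 25.6
position: [0.4794, -0.2585, 0.0083]
t 25.6 pos [ 0.4794 -0.2585  0.0083] az 182.59 open 0.0243 F [ 0.09  0.   -3.83] M [ 0.01   0.056 -0.02 ] q6 -2.24
off now-frame [-0.0006  0.0005  0.0014]  off target-frame [-0.0006  0.0005  0.0014]  rot [-0.     -0.     -0.0002]
```

```bash
python3 -m crank '{"gripper":[-1,-1,-1,-1],"offset":[[0,0,0.0005],[0,0,0.0005],[0,0,0],[0,0,0]],"delta_rot":[[0,0,0],[0,0,0],[0,0,0],[0,0,0]]}'|head -4;python3 -m crank '{"gripper":[-1,-1,-1],"offset":[[0,0,0.0005],[0,0,0],[0,0,0]],"delta_rot":[[0,0,0],[0,0,0],[0,0,0]]}'|head -4
```

```text
clock: 26.0
position: [0.4794, -0.2585, 0.0073]
tool_rot: [-0.023, 1.0, 0.0, -0.0]
ft_force: [0.4, -0.0, -4.5]
clock: 26.3
position: [0.4795, -0.2586, 0.0069]
tool_rot: [-0.023, 1.0, -0.0, 0.0]
ft_force: [-0.5, 0.2, -2.9]
```

```bash
python3 -m crank '{"gripper":[-1,-1,-1],"offset":[[0,0,0.0007],[0,0,0],[0,0,0]],"delta_rot":[[0,0,0],[0,0,0],[0,0,0]]}'|head -4;python3 nav.py 0.48 -0.2579 0.0069 182.6
```

```text
clock: 26.6
position: [0.4795, -0.2586, 0.0069]
tool_rot: [-0.023, 1.0, -0.0, -0.0]
ft_force: [-3.1, 2.1, 6.4]
t 26.6 pos [ 0.4795 -0.2586  0.0069] az 182.59 open 0.0247 F [-3.15  2.08  6.4 ] M [0.37  0.488 0.055] q6 -2.24
off now-frame [-0.0005  0.0007 -0.    ]  off target-frame [-0.0005  0.0007 -0.    ]  rot [-0.     -0.     -0.0001]
```

```bash
python3 -m crank '{"gripper":[0.2,0.2,0.2,0.2,1,1,1,1],"offset":[[0,0,0],[0,0,0],[0,0,0],[0,0,0],[0,0,0],[0,0,0],[0,0,0],[0,0,0]],"delta_rot":[[0,0,0],[0,0,0],[0,0,0],[0,0,0],[0,0,0],[0,0,0],[0,0,0],[0,0,0]]}';
python3 -m crank '{"gripper":[1,1,1,1,1,1,1,1,1],"offset":[[0,0,-0.005],[0,0,-0.01],[0,0,-0.02],[0,0,-0.03],[0,0,-0.03],[0,0,-0.04],[0,0,-0.04],[0,0,-0.02],[0,0,-0.01]],"delta_rot":[[0,0,0],[0,0,0],[0,0,0],[0,0,0],[0,0,0],[0,0,0],[0,0,0],[0,0,0],[0,0,0]]}'; python3 nav.py 0.48 0.0 0.21 182.6
python3 - <<'E'
from h import *
b=optics.grab_frame("side"); cv2.imwrite("pics/s8.png",b["pixels"])
crop(b,265,225,130,100,6,"sa8")
E
```

```text
clock: 27.4
position: [0.4794, -0.2585, 0.0061]
tool_rot: [-0.023, 1.0, -0.0, 0.0]
ft_force: [-0.4, 0.1, 0.5]
opening: 0.0855
clock: 28.3
position: [0.4809, -0.2595, 0.2155]
tool_rot: [-0.023, 1.0, -0.002, 0.003]
ft_force: [1.0, 0.4, 0.0]
opening: 0.0852
t 28.3 pos [ 0.4809 -0.2595  0.2155] az 182.59 open 0.0852 F [1.04 0.43 0.04] M [0.064 0.001 0.022] q6 -2.24
off now-frame [-0.0108  0.2593  0.0044]  off target-frame [-0.0108  0.2593  0.0055]  rot [-0.0042  0.0054 -0.0001]
```

View pics/s8.png

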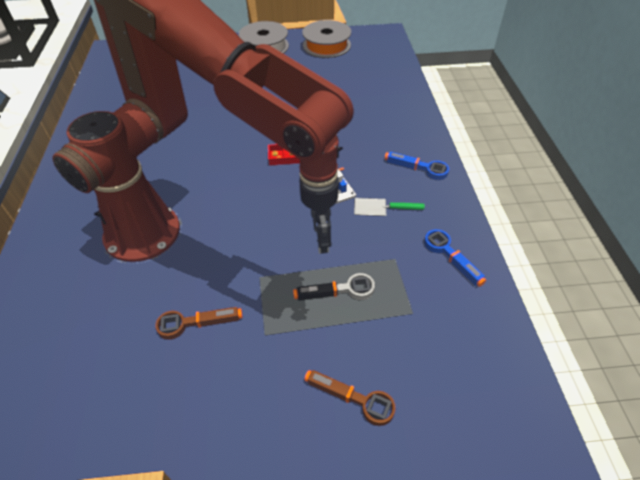

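```bash
python3 -m crank '{"gripper":[1,1,1,1,1,1,1,1,1,1],"offset":[[0,0.015,0],[0,0.03,0],[0,0.035,0],[0,0.035,0],[0,0.035,0],[0,0.035,0],[0,0.035,0],[0,0.02,0],[0,0.01,0],[0,0,0]],"delta_rot":[[0,0,0],[0,0,0],[0,0,0],[0,0,0],[0,0,0],[0,0,0],[0,0,0],[0,0,0],[0,0,0],[0,0,0]]}'
python3 - <<'E'
from ring import *
a=avg("top",4);b=avg("side",4); cv2.imwrite("pics/t9.png",a["pixels"])
crop(a,335,160,80,120,5,"ta9");crop(b,285,255,110,60,7,"sa9")
print(ring(a,(345,185,392,280),.025,None,(.581,-.253),190),ring(b,(285,262,392,312),.025,None,(.581,-.253),190))
for f in(a,b):
    C=cloud(f).reshape(-1,3);k=(C[:,2]>.012)&(C[:,2]<.06)&(C[:,1]<-.2)&(C[:,1]>-.3)&(C[:,0]<.62)&(C[:,0]>.38)
    print(np.percentile(C[k],[2,98],axis=0).round(4))
r=(345,185,392,280);bb=big(a,r);hsv=cv2.cvtColor(bb,cv2.COLOR_BGR2HSV)
cc=largest(cv2.inRange(hsv,(0,0,0),(180,255,95)));print(cv2.minAreaRect((ray(a,back(cc,r),.031)[:,:2]*1000).astype(np.float32)))
for c in cv2.findContours(cv2.inRange(hsv,(3,140,140),(25,255,255)),cv2.RETR_EXTERNAL,cv2.CHAIN_APPROX_NONE)[0]:
    if cv2.contourArea(c)>200: print("or",cv2.minAreaRect((ray(a,back(c,r),.031)[:,:2]*1000).astype(np.float32)))
E
```

```text
clock: 29.35
position: [0.4666, -0.0072, 0.2093]
tool_rot: [-0.024, 1.0, 0.0, -0.002]
ft_force: [0.1, 0.1, -0.6]
opening: 0.0855
(array([ 0.58064309, -0.25435786]), np.float64(0.03426118662779798), 550, 758) (array([ 0.5785913 , -0.25291597]), np.float64(0.032659894463020686), 511, 696)
[[ 0.4172 -0.2824  0.0148]
 [ 0.6099 -0.2236  0.0342]]
[[ 0.4157 -0.2848  0.0128]
 [ 0.6059 -0.2246  0.0333]]
((464.6547546386719, -257.2085876464844), (85.56843566894531, 26.707571029663086), 2.9495444297790527)
or ((416.35595703125, -259.7975158691406), (11.50359058380127, 21.75019645690918), 0.49889782071113586)
or ((512.777099609375, -256.2548522949219), (8.48549747467041, 26.391305923461914), 3.30379319190979)
```

View pics/ta9.png

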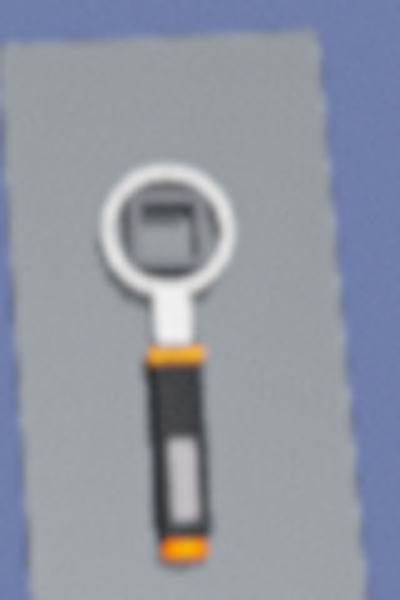

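View pics/sa9.png

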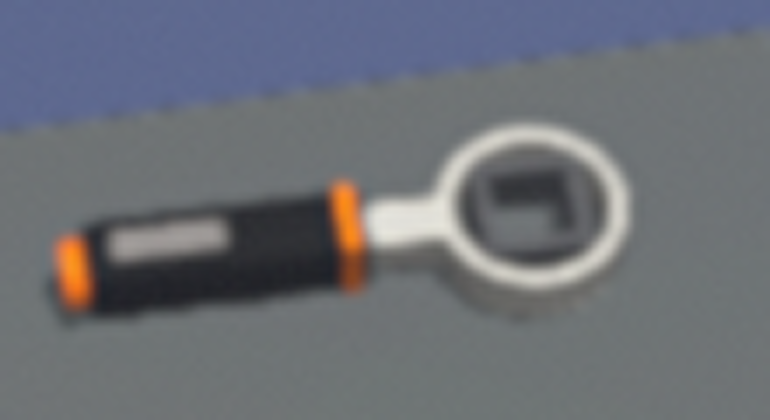

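View pics/t9.png

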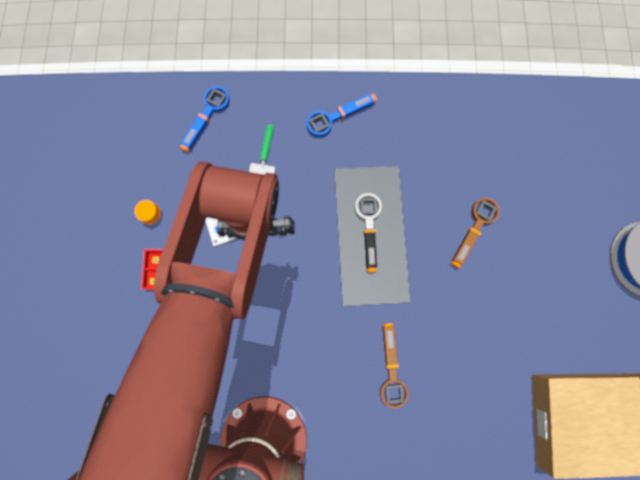

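```bash
python3 -m crank '{"gripper":[1,1,1],"offset":[[0,0,0],[0,0,0],[0,0,0]],"delta_rot":[[0,0,0],[0,0,0],[0,0,0]]}'; python3 -c "
from station import arm; print(arm.sign_off())"
```

```text
clock: 30.05
position: [0.4681, -0.0089, 0.2112]
tool_rot: [-0.022, 1.0, -0.0, 0.0]
ft_force: [-0.5, 0.4, 0.5]
opening: 0.0853
the job is handed in; nothing more can be done
None
```

The nozzle is tightened to the click, the wrench is back on the mat, and the job was handed in at about 30 s.

- **Seating:** I lowered the socket over the square until the block took the weight, with the wrench's underside at about the block top's 75 mm. The side picture showed it seated.
- **Click:** The nozzle turned freely at about 0.1 N m and came up solid at about 0.78 rad of handle turn. The torque rose to about 1.0 N m, then fell to 0.6 N m as the handle gave. That fall puts the handle about 0.055–0.06 rad past the click point, beyond the 0.03 that counts and short of the 0.13 limit. I then eased it off. That travel comes from the torque reading (noise about 0.05 N m); the camera can't measure it directly.
- **Laying down:** I set the wrench flat on the mat within about 2 mm of where it started and let go. About 6 N of downward push built up just before release.
- **Last check:** The wrench lay flat and straight on the mat. The vase was where it started. The bin and scraper also looked unmoved, though the arm partly hid them in that picture. The gripper was open and touching nothing.

One disagreement: the two cameras placed the nozzle up to about 4 mm apart in y. I settled this by comparing the ring and nozzle while hovering over it; the socket then went on without contact force.

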